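Book in a delivery of filter cartons: tip labels up, scan, stamp the note

ROBOT

A 7-joint arm with a two-finger parallel gripper is mounted at the origin on a cart in front of the work surface, level with it; the furniture and walls round the work are solid. World frame = base frame: x ahead of the robot, y to its left, z up, the work surface at z = 0. Lengths are in mm, angles in rad, forces in N, time in s.
With the tool pointing down it reaches from about 400 to 850 mm from the base axis. Payload 10.4 kg.
Tool frame: the origin (TCP) lies at the very end of the fingers, on their centre line; the grasp point (between the pads) lies 19 mm behind it; z points along the fingers, y is the direction in which the jaws open and shut (so a half turn about z gives the same grasp; the last joint's range is limited). The gripper opens to 85 mm and grips with 20 to 120 N. Pads are 22 mm wide; open, the fingers measure 114 mm over their backs; the gripper's body (76 mm by 85 mm) begins 54 mm behind the grasp point. The pads swing forward as they close: fully open they stand 13 mm farther back than shut.
Start: joints at [1.298, 0.332, -0.065, 1.46, 0.022, 1.35, -0.088], TCP at [154.528, -605.62, 195.338] pointing down, gripper open.
Joint ranges: [-2.6, 2.6], [-0.5, 2.12], [-1.47, 1.34], [0.16, 2.42], [-1.27, 4.41], [0.06, 2.06], [-2.6, 2.6]. Speed limits (rad/s): [2.22, 2.22, 2.79, 2.79, 3.14, 3.14, 3.14].

INTERFACE

Orientations are given as a rotation vector (axis times angle).
In Python, from bench import ctrl gives the robot as it stands.
- The arm moves only by the tool move_arm, never from a script. Its argument "deltas" is text: rows parted by semicolons, each of 4 numbers parted by spaces: the shift along the tool's x, y, z normalised to -1 to 1, where 1 is 100 mm, then the turn about the tool's z normalised to -1 to 1, where 1 is 0.5 rad. In form: tx ty tz spin; .... A call has 1 to 20 rows; each row shifts and turns the pose as measured when the row begins, along the tool's axes as they then stand; what a row does not reach is not made up. A row lasts 1/12 s, in which the tool goes at most 41.7 mm and 7.16 degrees, less where a joint would pass 70% of its speed; a pose out of reach is approached as far as the arm can. A call with a number of a shift or a turn outside -1 to 1 is refused whole. A call with a gripper value outside its range is refused whole. "grip" is the closure in counts, from 0 (fully open) to 255 (shut), set as the call begins (left out, the last holds). The fingers move at their own pace and stop on an object; "force" is the grip in N (left out, the last holds). Time passes only in rows, so rows that do not move let the fingers close. It gives the time, the measured TCP pose, the force and the opening at its end, in the units of the state.
- ctrl.sense(): the state, without advancing time (a new reading comes with each control period).
- ctrl.capture(name): name is "scene" or "top"; returns a dict with "color" (384x512x3 uint8, red, green, blue), "z_map" (384x512 float32, mm along the optical axis (not along the pixel's ray), 0 where there is no reading), "mtx" (3x3 intrinsics, pixels), "pose" (4x4, takes a point from camera to world coordinates). Camera axes: x right, y down, z forward; pixel columns grow to the right and rows downward; lengths in mm; the calibration is good to about 2 mm. A picture is of the moment at which its call begins.
- ctrl.hand_in(): hands the job in, once; it reports no verdict.
The state is a dict: "time": time; "joint_pos": joint angles; "qd": joint speeds; "joint_torque": joint torques, N m; "ee_pos": TCP position; "eef_rot": TCP orientation; "force": force on the tool from outside, world axes, zero at the start; "torque": the same for the moment, N m; "gripper_width": finger opening in mm.
Only numpy, scipy, OpenCV 4.12 (cv2) and the standard library are available. Lean on these libraries where they do the work, as an engineer would, in place of code of your own. Each camera call takes 0.05 s, during which the arm holds its last target. There are 200 camera calls.

TASK

Book in the filter cartons: tip every one over by pushing it high on its label side, so that they all lie with the label facing up, then take the scanner from its cradle, hold it still for a good second pointing straight down at the middle of each label from about 10 cm, going from the robot's left to its right, and put it back fully down in its cradle. With the hand stamp stamp each carton, again left to right, and last the delivery-note pad: set it square in the middle of the empty printed frame and press it right down to its stop, and press it nowhere else. Stand it back upright on the cabinet top, off the pad, and leave the sample cups alone.

Things in the scene. Friction and masses are not known exactly. Their poses are not given: they have to be found in the camera images.
- carton_left: the leftmost brown carton (may be absent), about 0.32 kg, 86 mm deep (x), 90 wide (y), 140 high (z), too wide to grip. Origin: centre of its underside. Its label is on the -x side, which first looks roughly at the robot and faces up when the x axis points down. Pushed there 10 to 20 mm below its top it tips over the far bottom edge (lower, it slides), past 0.6 rad by itself; then 86 mm high
- carton_left_label (a point): middle of the white 66 x 62 mm bar-code label on carton_left, 100 mm above the underside; axes as the carton's (the label looks along -x)
- carton_left_frame (a point): middle of the empty printed frame, 80 mm along y by 54 mm along z, on the label side of carton_left, 31 mm above the underside (nearer the bottom than the label); axes as the carton's
- carton_middle: the middle brown carton (may be absent), about 0.38 kg, 90 mm deep (x), 96 wide (y), 150 high (z), too wide to grip. Origin: centre of its underside. Its label is on the -x side, which first looks roughly at the robot and faces up when the x axis points down. Pushed there 10 to 20 mm below its top it tips over the far bottom edge (lower, it slides), past 0.6 rad by itself; then 90 mm high
- carton_middle_label (a point): middle of the white 66 x 62 mm bar-code label on carton_middle, 110 mm above the underside; axes as the carton's (the label looks along -x)
- carton_middle_frame (a point): middle of the empty printed frame, 80 mm along y by 54 mm along z, on the label side of carton_middle, 31 mm above the underside (nearer the bottom than the label); axes as the carton's
- carton_right: the rightmost brown carton (may be absent), about 0.36 kg, 94 mm deep (x), 98 wide (y), 160 high (z), too wide to grip. Origin: centre of its underside. Its label is on the -x side, which first looks roughly at the robot and faces up when the x axis points down. Pushed there 10 to 20 mm below its top it tips over the far bottom edge (lower, it slides), past 0.6 rad by itself; then 94 mm high
- carton_right_label (a point): middle of the white 66 x 62 mm bar-code label on carton_right, 120 mm above the underside; axes as the carton's (the label looks along -x)
- carton_right_frame (a point): middle of the empty printed frame, 80 mm along y by 54 mm along z, on the label side of carton_right, 31 mm above the underside (nearer the bottom than the label); axes as the carton's
- scanner: cordless bar-code scanner, 0.17 kg, an upright stick 135 mm long: grey grip 34 mm (x) by 40 mm (y) from 50 to 135 mm above the origin, black nose 38 x 46 mm below it. Origin: middle of the dark-red window in the end of the nose; z along the stick towards the grip's end; it looks along -z. Parked nose down in the cradle; it reads by itself when held still over a label
- aim_point (a point): the point 100 mm in front of the scanner's window on its line of sight, where it reads best; axes as the scanner's
- cradle: fixed black charging cradle, 80 x 80 mm foot, 49 mm high, with an open-topped 44 mm (x) by 52 mm (y) pocket with a flared mouth, 38 mm deep; origin under its centre on the table, z up; the pocket floor is 8 mm above the origin, and the parked scanner's origin stands there with axes parallel to the cradle's
- note_pad: fixed pad of delivery notes, 150 mm (x, bound dark head at +x) by 106 mm (y), 8 mm thick; origin under its centre on the table, z up
- stamp_box (a point): centre of the empty printed rectangle on the pad, 58 mm along the pad's x by 84 mm along its y, on the paper 8 mm above the table; axes as the pad's
- stamp: self-inking hand stamp, 0.2 kg: black frame, foot 46 mm (x) by 70 mm (y), under a grey shell. Origin: centre of the foot's underside, z up. Standing and not pressed it is 101 mm high; grip the shell across x
- stamp_grip (a point): middle of the stamp's shell, 85 mm above the foot when not pressed (the shell is 46 mm across x, 70 mm across y, from 48 to 101 mm above the foot); moves down with the shell; axes as the stamp's
- stamp_shell (a joint): how far the shell is pressed down on its frame against a spring, m: 0 released, 0.016 at the stop; it starts to move at about 4 N and takes about 11 N at the stop; held by the shell the stamp lifts as a whole
- cup_small: lidded sample cup, 48 mm across, 46 mm high, a bystander between stamp, cradle and cartons; origin under its centre
Things that resemble listed ones, but are neither listed nor needed, are in the scene too. What is shaped like the stamp but turquoise is not meant.

How it is judged (in metres and radians):
On the way, in this order (a step that is already met when the one before it is completed fails the run):
1. every carton lies on its back with the label facing up, at rest (angle between each of carton_left, carton_middle, carton_right's own x axis and vertical above 3 rad and height (world z) of each of carton_left, carton_middle, carton_right below 0.054 m and linear speed of each of carton_left, carton_middle, carton_right below 0.02 m/s), for 0.4 s.
2. the scanner is held still, pointing down at the label of the left carton from about 100 mm (aim point within 20 mm of the label's middle, within 0.3 rad of square) (distance between aim_point and carton_left_label below 0.02 m and angle between the z axis of scanner and the x axis of carton_left, either way round below 0.3 rad and angle between carton_left's own x axis and vertical above 3 rad), for 1 s.
3. the scanner is held still, pointing down at the label of the middle carton from about 100 mm (aim point within 20 mm of the label's middle, within 0.3 rad of square) (distance between aim_point and carton_middle_label below 0.02 m and angle between the z axis of scanner and the x axis of carton_middle, either way round below 0.3 rad and angle between carton_middle's own x axis and vertical above 3 rad), for 1 s.
4. the scanner is held still, pointing down at the label of the right carton from about 100 mm (aim point within 20 mm of the label's middle, within 0.3 rad of square) (distance between aim_point and carton_right_label below 0.02 m and angle between the z axis of scanner and the x axis of carton_right, either way round below 0.3 rad and angle between carton_right's own x axis and vertical above 3 rad), for 1 s.
5. the scanner is back down in its cradle and released (horizontal distance between scanner and cradle below 0.009 m and z of scanner in the frame of cradle below 0.014 m and angle between scanner's own z axis and vertical below 0.15 rad and contact force between the fingers and scanner below 0.1 N), for 0.2 s.
6. the stamp stands in the printed frame of the left carton, square with it, and its shell is pressed down to the stop (grip point less than 70.5 mm above the carton) (distance between stamp and carton_left_frame below 0.012 m and angle between the y axis of stamp and the y axis of carton_left, either way round below 0.2 rad and angle between the z axis of stamp and the x axis of carton_left, either way round below 0.08 rad and x of stamp_grip in the frame of carton_left above -0.1135 m), for 0.15 s.
7. the stamp stands in the printed frame of the middle carton, square with it, and its shell is pressed down to the stop (grip point less than 70.5 mm above the carton) (distance between stamp and carton_middle_frame below 0.012 m and angle between the y axis of stamp and the y axis of carton_middle, either way round below 0.2 rad and angle between the z axis of stamp and the x axis of carton_middle, either way round below 0.08 rad and x of stamp_grip in the frame of carton_middle above -0.1155 m), for 0.15 s.
8. the stamp stands in the printed frame of the right carton, square with it, and its shell is pressed down to the stop (grip point less than 70.5 mm above the carton) (distance between stamp and carton_right_frame below 0.012 m and angle between the y axis of stamp and the y axis of carton_right, either way round below 0.2 rad and angle between the z axis of stamp and the x axis of carton_right, either way round below 0.08 rad and x of stamp_grip in the frame of carton_right above -0.1175 m), for 0.15 s.
9. the stamp stands in the printed box of the pad, square with it, and its shell is pressed down to the stop (distance between stamp and stamp_box below 0.012 m and angle between the x axis of stamp and the x axis of note_pad, either way round below 0.2 rad and value of joint stamp_shell above 0.0145 m and angle between stamp's own z axis and vertical below 0.08 rad), for 0.15 s.
At the end, for the whole second after the job is handed in: All cartons lie label up (within 0.14 rad) on the cabinet; the scanner stands in its cradle (within 9 mm of the middle, 6 mm of the pocket floor, 0.15 rad of upright); the stamp stands upright on the cabinet top, off the pad, shell up; all released and at rest (all of step 1 and all of step 5 and angle between stamp's own z axis and vertical below 0.06 rad and height (world z) of stamp between -0.004 and 0.004 m and linear speed of stamp below 0.02 m/s and value of joint stamp_shell below 0.003 m); the robot touches nothing.
It fails at once if the stamp is pressed more than 10 mm down anywhere but in the frames and the box (value of joint stamp_shell above 0.01 m and distance between stamp and stamp_box above 0.02 m and distance between stamp and carton_left_frame above 0.02 m and distance between stamp and carton_middle_frame above 0.02 m and distance between stamp and carton_right_frame above 0.02 m).
It fails at once if the small sample cup is knocked over or shifted by more than 30 mm (distance of cup_small from where it was at the start of the episode above 0.03 m or angle between cup_small's own z axis and vertical above 0.5 rad).
Of carton_left, carton_middle, carton_right only 2 to 3 are there at a start; the rules pass over those that are not, and their reading is None.
At some moment in a run one of carton_left, carton_middle, carton_right may be knocked a few centimetres aside while the robot is not near it.
It also fails if it takes over 208 s, if anything falls off the work surface, if the arm or the gripper's body presses on something with over 40 N, if the wrist force passes 120 N, or if a joint passes its speed limit or range.

## Working session

There is one attempt and no reset: what is moved stays moved. The work goes in short steps, Python scripts to look and compute and a tool call to move; the robot and the scene stay as the last step left them, time stands still between calls to the robot, and variables do not carry over. Pictures are saved under pics/ and viewed, about 12 in all and at most 16, crops included, and the job is handed in when it is done.

Besides the shell and the picture viewer there is one more tool, called after ">>>" as name(argument=value, ...) on one line, values as JSON. move_arm: Moves the arm, as the interface text tells. Its arguments: {"type":"object","properties":{"deltas":{"type":"string"},"grip":{"type":"number"},"force":{"type":"number"}},"required":["deltas"]}

```bash
mkdir -p pics; ls
cat > h.py <<'E'
import numpy as np, cv2
from scipy.spatial.transform import Rotation as R
from bench import ctrl
def cap(n,save=None):
    c=ctrl.capture(n)
    if save: cv2.imwrite(f'pics/{save}.png',cv2.cvtColor(c['color'],cv2.COLOR_RGB2BGR))
    return c
def cloud(c):
    z=c['z_map'].astype(float); K=c['mtx']; v,u=np.mgrid[:384,:512]
    P=np.stack([(u-K[0,2])/K[0,0]*z,(v-K[1,2])/K[1,1]*z,z],-1)
    W=P@c['pose'][:3,:3].T+c['pose'][:3,3]; W[z==0]=np.nan; return W
def st():
    s=ctrl.sense(); r=R.from_rotvec(s['eef_rot']).as_matrix()
    print('t',round(s['time'],2),'p',np.round(s['ee_pos'],1),'x',np.round(r[:,0],3),'y',np.round(r[:,1],3),'z',np.round(r[:,2],3),'F',np.round(s['force'],1),'w',round(s['gripper_width'],1),'q',np.round(s['joint_pos'],2)); return s,r
E
python3 - <<'E'
from h import *
st()
a=cap('scene','s0');b=cap('top','t0')
for c in(a,b):print(np.round(c['mtx'],1).tolist(),np.round(c['pose'],3).tolist())
im=np.vstack([cv2.imread('pics/s0.png'),cv2.imread('pics/t0.png')])
E
```

```text
pics
t 0.0 p [ 154.4 -605.2  194.5] x [ 0.969  0.247 -0.   ] y [ 0.247 -0.969 -0.001] z [-0.     0.001 -1.   ] F [ 0.6  0.5 -0.1] w 85.1 q [ 1.3   0.33 -0.06  1.46  0.02  1.35 -0.09]
[[494.5, 0.0, 254.9], [0.0, 494.5, 189.5], [0.0, 0.0, 1.0]] [[-0.19, 0.729, -0.657, 1427.989], [0.982, 0.155, -0.112, 105.534], [0.02, -0.666, -0.745, 1131.715], [0.0, 0.0, 0.0, 1.0]]
[[358.1, 0.0, 259.5], [0.0, 358.1, 195.3], [0.0, 0.0, 1.0]] [[-0.023, -0.994, 0.109, 367.286], [-0.999, 0.02, -0.032, -46.458], [0.03, -0.109, -0.994, 1095.5], [0.0, 0.0, 0.0, 1.0]]
```

View pics/s0.png

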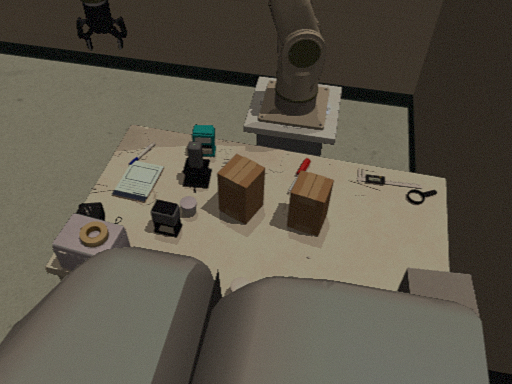

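View pics/t0.png

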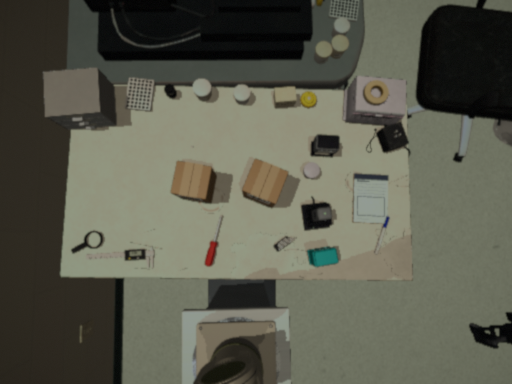

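Run:
```python
from h import *
c=cap('top');W=cloud(c);rgb=c['color']
d=cap('scene');V=cloud(d)
def rect(P,n):
    (cx,cy),(w,h),a=cv2.minAreaRect(P[:,:2].astype(np.float32)); print(n,len(P),'c',round(cx,1),round(cy,1),'wh',round(w,1),round(h,1),'a',round(a,1),'z',np.round(np.percentile(P[:,2],[5,50,95]),1))
def box(u0,u1,v0,v1,zl,zh,n,W=W):
    P=W[v0:v1,u0:u1].reshape(-1,3);P=P[(P[:,2]>zl)&(P[:,2]<zh)]
    rect(P,n);return P
print('table',np.nanmedian(W[120:150,200:300,2]),'scene',np.nanmedian(V[250:260,270:290,2]))
box(165,220,150,210,120,200,'cL');box(238,295,150,215,120,200,'cM')
box(305,345,130,160,80,130,'stamp');box(300,325,158,182,35,60,'cup')
box(295,340,198,235,25,60,'cradle');box(295,340,198,235,110,160,'scanner')
box(348,392,170,226,4,14,'pad');box(305,345,245,268,70,120,'turq')
# by scene
for n,(u0,u1,v0,v1,zl,zh) in dict(cL=(285,340,165,240,120,200),cM=(210,270,150,225,120,200),stamp=(150,185,195,240,85,130),scanner=(180,215,135,190,115,160),cradle=(180,215,135,190,30,58),cup=(175,200,190,220,35,60)).items():
    box(u0,u1,v0,v1,zl,zh,'scene '+n,V)
# table extent
for u,v in((65,275),(75,90),(410,100),(410,275)):print(u,v,np.round(W[v,u]))
im=cv2.cvtColor(c['color'],cv2.COLOR_RGB2BGR)
cv2.imwrite('pics/z1.png',cv2.resize(im[120:280,150:400],None,fx=3.2,fy=3.2,interpolation=cv2.INTER_CUBIC))
```

```text
table -2.2774984315753954 scene 1.1190319444098122
cL 1283 c 516.6 104.8 wh 96.7 91.9 a 79.1 z [142.6 149.2 152. ]
cM 1351 c 508.2 -91.7 wh 97.6 95.7 a 66.6 z [155.5 159.3 162.2]
stamp 394 c 628.0 -278.3 wh 70.1 46.9 a 85.4 z [ 85.6  99.  103. ]
cup 203 c 556.4 -237.2 wh 46.6 46.7 a 44.2 z [40.9 45.  48.1]
cradle 296 c 419.8 -249.8 wh 66.1 73.5 a 4.9 z [38.8 50.3 56. ]
scanner 201 c 419.9 -249.8 wh 33.8 41.1 a 6.1 z [120.3 140.5 144.1]
pad 1602 c 470.4 -417.5 wh 123.5 165.5 a 89.2 z [ 4.9  7.6 11. ]
turq 436 c 300.9 -257.2 wh 46.2 69.7 a 8.0 z [ 81.2  99.3 102.9]
scene cL 1181 c 519.7 104.7 wh 96.9 96.9 a 79.3 z [126.5 151.7 155.5]
scene cM 1371 c 511.4 -91.6 wh 101.7 101.1 a 67.3 z [126.3 161.2 165.7]
scene stamp 402 c 633.8 -276.8 wh 68.9 47.5 a 83.3 z [ 87.3 101.3 105.8]
scene scanner 204 c 424.1 -249.7 wh 37.9 39.7 a 4.3 z [117.5 140.1 146.9]
scene cradle 357 c 370.2 -255.3 wh 176.1 74.1 a 5.2 z [32.7 49.1 57.3]
scene cup 212 c 578.8 -232.4 wh 88.3 46.0 a 11.4 z [38.1 47.2 52.3]
65 275 [261. 499.   0.]
75 90 [778. 429. 123.]
410 100 [ 1138. -1016.  -923.]
410 275 [ 234. -535.   -2.]
```

View pics/z1.png

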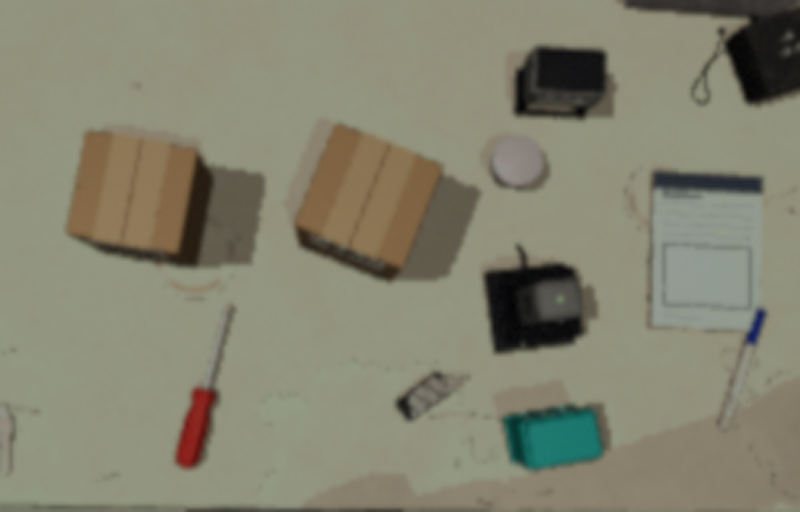

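>>> move_arm(deltas="0 0 -0.35 0; 0 0 -0.35 0; 0.29 -0.19 0 0; 0.29 -0.19 0 0; 0.29 -0.19 0 0; 0.29 -0.19 0 0; 0.29 -0.19 0 0; 0.29 -0.19 0 0; 0.29 -0.19 0 0; 0.29 -0.19 0 0; 0.29 -0.19 0 0; 0.29 -0.19 0 0; 0.29 -0.19 0 0; 0.29 -0.19 0 0; 0 0 0 0.22; 0 0 0 0.22; 0 0 0 0.22; 0 0 0 0.22; 0 0 0 0; 0 0 0 0", grip=255)

```text
time: 1.87
ee_pos: [446.5, -280.0, 264.5]
eef_rot: [-3.12, 0.323, 0.007]
force: [0.0, -0.2, 0.7]
gripper_width: 0.1
```

```bash
cat >> h.py <<'E'
def go(p,yaw=None):
    "delta to target p (mm), tool x at yaw (deg, mod 180), in move units: shift first, then spin"
    s,r=st(); d=r.T@(np.array(p)-s['ee_pos'])/100
    out='shift %s'%np.round(d,3)
    if yaw is not None:
        a=np.degrees(np.arctan2(r[1,0],r[0,0])); e=(a-yaw+90)%180-90
        out+=' spin %.3f (yaw now %.1f)'%(np.radians(e)/0.5,a)
    print(out)
E
python3 - <<'E'
from h import *
go((414,125,255),-10.9)
E
```

```text
t 1.87 p [ 446.5 -280.   264.5] x [ 0.979 -0.205 -0.005] y [-0.205 -0.979 -0.004] z [-0.004  0.005 -1.   ] F [ 0.  -0.2  0.7] w 0.1 q [ 0.81  0.11 -0.36  1.59  0.04  1.46 -1.33]
shift [-1.146 -3.898  0.117] spin -0.031 (yaw now -11.8)
```

>>> move_arm(deltas="-0.088 -0.3 0 0; -0.088 -0.3 0 0; -0.088 -0.3 0 0; -0.088 -0.3 0 0; -0.088 -0.3 0 0; -0.088 -0.3 0 0; -0.088 -0.3 0 0; -0.088 -0.3 0 0; -0.088 -0.3 0 0; -0.088 -0.3 0 0; -0.088 -0.3 0 0; -0.088 -0.3 0 0; -0.088 -0.3 0 0; 0 0 0.3 -0.03; 0 0 0.3 0; 0 0 0.3 0; 0 0 0.3 0; 0 0 0 0")

```text
time: 3.37
ee_pos: [402.1, 141.5, 143.6]
eef_rot: [-3.134, 0.189, -0.008]
force: [-0.8, -0.7, -1.5]
gripper_width: 0.2
```

Run:
```python
from h import *
go((517.5-.982*70,104.8+.189*70,137),-10.9)
```

```text
t 3.37 p [402.1 141.5 143.6] x [ 0.993 -0.12   0.005] y [-0.12  -0.993 -0.002] z [ 0.005  0.001 -1.   ] F [-0.8 -0.7 -1.5] w 0.2 q [ 0.46 -0.05 -0.87  1.99 -0.04  1.18 -2.08]
shift [0.491 0.177 0.068] spin 0.139 (yaw now -6.9)
```

>>> move_arm(deltas="0 0 0.07 0.14; 0.2 0.14 0 0; 0.2 0.09 0 0; 0.05 0 0 0; 0.05 0 0 0; 0 0 0 0")

```text
time: 3.87
ee_pos: [449.7, 108.3, 142.2]
eef_rot: [-3.128, 0.281, -0.01]
force: [-1.8, -0.2, 0.3]
gripper_width: -0.1
```

Run:
```python
from h import *
go((517.5-.982*45,104.8+.189*45,137),-10.9)
```

```text
t 3.87 p [449.7 108.3 142.2] x [ 0.984 -0.178  0.006] y [-0.178 -0.984 -0.002] z [ 0.006  0.001 -1.   ] F [-1.8 -0.2  0.3] w -0.1 q [ 0.49  0.06 -0.83  1.91  0.05  1.18 -2.12]
shift [ 0.224 -0.091  0.053] spin 0.023 (yaw now -10.3)
```

>>> move_arm(deltas="0 -0.1 0.06 0.03; 0.07 0 0 0; 0.07 0 0 0; 0.07 0 0 0; 0.07 0 0 0; 0.07 0 0 0; 0.07 0 0 0; 0.07 0 0 0; 0.07 0 0 0")

```text
time: 4.62
ee_pos: [511.4, 107.4, 140.3]
eef_rot: [-3.127, 0.294, -0.014]
force: [0.5, 0.2, -0.9]
gripper_width: -0.2
```

Run:
```python
from h import *
st(); cap('scene','s1')
im=cv2.imread('pics/s1.png')[60:300,100:420]
cv2.imwrite('pics/s1c.png',cv2.resize(im,None,fx=2,fy=2))
```

```text
t 4.62 p [511.4 107.4 140.3] x [ 0.982 -0.187  0.009] y [-0.187 -0.982 -0.001] z [ 0.009 -0.    -1.   ] F [ 0.5  0.2 -0.9] w -0.2 q [ 0.43  0.23 -0.81  1.78  0.18  1.2  -2.19]
```

View pics/s1c.png

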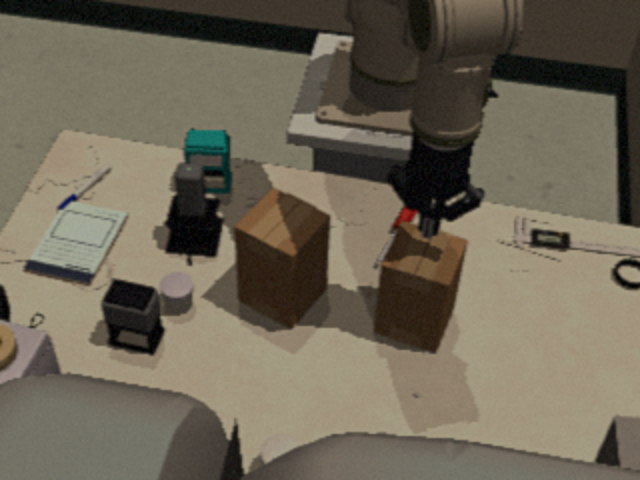

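>>> move_arm(deltas="0.07 0 0 0; 0.07 0 0 0; 0.07 0 0 0; 0.07 0 0 0; 0.07 0 0 0; 0.07 0 0 0; 0 0 -0.1 0; -0.2 0 -0.3 0; -0.2 0 -0.3 0; -0.3 0 -0.3 0; -0.3 0 0 0;0 0 0 0")

```text
time: 5.67
ee_pos: [457.1, 118.4, 243.5]
eef_rot: [-3.124, 0.294, -0.006]
force: [-0.3, 0.2, -0.5]
gripper_width: -0.0
```

Run:
```python
from h import *
go((400,-50,260),-23.4+180)
c=cap('top');W=cloud(c);P=W[120:230,150:300].reshape(-1,3)
for lo,hi,y0,y1 in((70,115,0,250),(130,175,-200,10)):
    Q=P[(P[:,2]>lo)&(P[:,2]<hi)&(P[:,1]>y0)&(P[:,1]<y1)&(P[:,0]>430)]
    print(cv2.minAreaRect(Q[:,:2].astype(np.float32)),np.median(Q[:,2]))
cv2.imwrite('pics/t1.png',cv2.cvtColor(c['color'],cv2.COLOR_RGB2BGR))
```

```text
t 5.67 p [457.1 118.4 243.5] x [ 0.982 -0.187  0.003] y [-0.187 -0.982 -0.004] z [ 0.004  0.003 -1.   ] F [-0.3  0.2 -0.5] w -0.0 q [ 0.51  0.01 -0.84  1.74  0.    1.39 -2.1 ]
shift [-0.246  1.76  -0.173] spin 0.441 (yaw now -10.8)
((502.900390625, 60.14482879638672), (23.5460147857666, 91.74372863769531), 63.15106201171875) 91.98716519537902
((508.3250427246094, -91.82041931152344), (97.63520812988281, 95.69681549072266), 66.69013214111328) 159.2610783262133
```

>>> move_arm(deltas="-0.03 0.25 0 0; -0.03 0.25 0 0; -0.03 0.25 0 0; -0.03 0.25 0 0; -0.03 0.25 0 0; -0.03 0.25 0 0; -0.03 0.25 0 0; 0 0 0 0.15; 0 0 0 0.15; 0 0 0 0.14; 0 0 0 0")

```text
time: 6.63
ee_pos: [406.5, -60.3, 247.0]
eef_rot: [-3.068, 0.648, -0.014]
force: [-0.2, 0.7, -0.6]
gripper_width: 0.0
```

Run:
```python
from h import *
go((509-.918*75,-91.7+.397*75,147),-23.4)
c=cap('top');W=cloud(c)
P=W[110:215,150:240].reshape(-1,3);P=P[(P[:,2]>70)&(P[:,2]<115)]
print(cv2.minAreaRect(P[:,:2].astype(np.float32)),np.median(P[:,2]))
```

```text
t 6.63 p [406.5 -60.3 247. ] x [ 0.915 -0.404  0.007] y [-0.404 -0.915 -0.008] z [ 0.01   0.004 -1.   ] F [-0.2  0.7 -0.6] w 0.0 q [ 0.72 -0.17 -0.59  1.87 -0.1   1.41 -1.83]
shift [ 0.307 -0.113  1.003] spin -0.016 (yaw now -23.8)
((489.010498046875, 85.9713363647461), (61.71873474121094, 125.48699951171875), 32.679832458496094) 94.58220428151202
```

>>> move_arm(deltas="0 -0.11 0.3 0; 0 0 0.3 0; 0 0 0.3 0; 0 0 0.13 0; 0.15 0 0 0; 0.15 0 0 0; 0 0 0 0")

```text
time: 7.27
ee_pos: [442.8, -60.7, 140.8]
eef_rot: [-3.077, 0.605, -0.016]
force: [0.1, 0.2, 0.5]
gripper_width: -0.0
```

Run:
```python
from h import *
go((509-.918*47,-91.7+.397*47,147),-23.4)
```

```text
t 7.27 p [442.8 -60.7 140.8] x [ 0.926 -0.378  0.009] y [-0.378 -0.926 -0.007] z [ 0.011  0.003 -1.   ] F [0.1 0.2 0.5] w -0.0 q [ 0.7   0.   -0.65  1.96 -0.    1.17 -1.91]
shift [ 0.261  0.027 -0.06 ] spin 0.041 (yaw now -22.2)
```

>>> move_arm(deltas="0 0.03 -0.06 0.04; 0.07 0 0 0; 0.07 0 0 0; 0.07 0 0 0; 0.07 0 0 0; 0.07 0 0 0; 0.07 0 0 0; 0.07 0 0 0; 0.07 0 0 0; 0.07 0 0 0; 0.07 0 0 0; 0.07 0 0 0; 0.07 0 0 0; 0.07 0 0 0; 0.07 0 0 0; 0.03 0 -0.1 0; -0.2 0 -0.3 0; -0.3 0 -0.3 0; -0.3 0 -0.3 0; 0 0 0 0")

```text
time: 8.93
ee_pos: [468.3, -74.9, 251.6]
eef_rot: [-3.068, 0.627, -0.008]
force: [1.9, 0.2, -0.1]
gripper_width: 0.2
```

Run:
```python
from h import *
go((420,-250,260),4)
c=cap('top','t2')
im=cv2.imread('pics/t2.png')[70:280,150:400]
cv2.imwrite('pics/t2c.png',cv2.resize(im,None,fx=2.8,fy=2.8,interpolation=cv2.INTER_CUBIC))
```

```text
t 8.93 p [468.3 -74.9 251.6] x [ 0.92  -0.392  0.003] y [-0.392 -0.92  -0.011] z [ 0.007  0.008 -1.   ] F [ 1.9  0.2 -0.1] w 0.2 q [ 0.72 -0.   -0.64  1.73 -0.01  1.41 -1.89]
shift [ 0.242  1.799 -0.102] spin -0.946 (yaw now -23.1)
```

View pics/t2c.png

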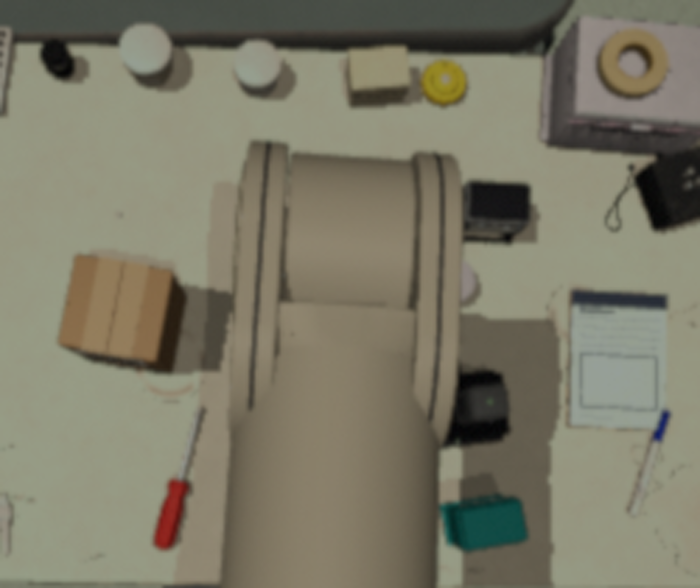

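Run:
```python
from h import *
c=cap('scene','s3')
im=cv2.imread('pics/s3.png')[60:300,100:420]
cv2.imwrite('pics/s3c.png',cv2.resize(im,None,fx=2,fy=2))
c=cap('top');W=cloud(c);P=W[140:215,160:222].reshape(-1,3);P=P[(P[:,2]>120)&(P[:,2]<175)]
print(cv2.minAreaRect(P[:,:2].astype(np.float32)),np.median(P[:,2]))
```

```text
((516.4909057617188, 105.04713439941406), (96.9067611694336, 91.51781463623047), 78.57173919677734) 149.15148648048716
```

View pics/s3c.png

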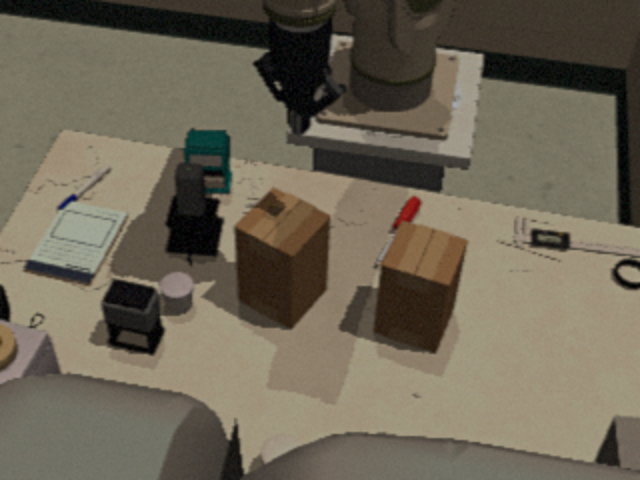

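Run:
```python
from h import *
s,r=st()
c=cap('scene');W=cloud(c);K=c['mtx']
def proj(p):
    q=np.linalg.inv(c['pose'])@np.append(p,1);return (K@q[:3]/q[2])[:2]
print(proj(s['ee_pos']))
# points of gripper: in the region
P=W[60:135,215:285].reshape(-1,3)
P=P[(P[:,2]>165)&(np.hypot(P[:,0]-468,P[:,1]+75)<200)]
for z in range(165,480,15):
    Q=P[(P[:,2]>z)&(P[:,2]<=z+15)]
    if len(Q):print(z,len(Q),np.round(np.median(Q,0)),np.round(Q.min(0)),np.round(Q.max(0)))
```

```text
t 9.08 p [468.9 -77.4 245.7] x [ 0.919 -0.395 -0.003] y [-0.395 -0.919 -0.01 ] z [ 0.001  0.011 -1.   ] F [-1.4 -0.4 -0.7] w 0.0 q [ 0.72  0.01 -0.64  1.73 -0.01  1.4  -1.89]
[249.19994375 137.55100572]
270 1 [474. -77. 284.] [474. -77. 284.] [474. -77. 284.]
285 36 [477. -81. 295.] [466. -95. 286.] [481. -66. 300.]
300 55 [477. -78. 307.] [468. -95. 300.] [484. -65. 315.]
315 43 [479. -84. 325.] [ 466. -103.  315.] [488. -65. 330.]
330 127 [476. -81. 339.] [ 446. -122.  330.] [497. -51. 345.]
345 136 [477. -90. 353.] [ 446. -133.  345.] [498. -41. 360.]
360 177 [482. -85. 369.] [ 443. -141.  360.] [503. -21. 375.]
375 216 [485. -73. 381.] [ 435. -140.  375.] [504. -23. 390.]
390 103 [487. -60. 394.] [ 460. -121.  390.] [495. -40. 405.]
405 85 [499. -66. 416.] [ 464. -117.  405.] [507. -44. 420.]
420 161 [500. -73. 427.] [ 465. -116.  420.] [509. -44. 435.]
435 168 [501. -75. 442.] [ 468. -116.  435.] [510. -44. 450.]
450 217 [497. -75. 457.] [ 463. -117.  450.] [508. -44. 465.]
465 106 [503. -76. 477.] [ 461. -124.  465.] [512. -40. 480.]
```

>>> move_arm(deltas="-0.2 0 0 0; -0.2 0 0 0; -0.2 0 0 0; 0 0 0.3 0; 0 0 0.3 0; 0 0 0.3 0; 0 0 0.3 0; 0 0 0.1 0; 0 0 0 0; 0 0 0 0")

```text
time: 9.97
ee_pos: [408.9, -50.9, 100.7]
eef_rot: [-3.057, 0.63, 0.033]
force: [0.6, 0.0, 0.0]
gripper_width: 0.0
```

```bash
cat >> h.py <<'E'
def tip():
    s=ctrl.sense();p=s['ee_pos']
    for n in('scene','top'):
        c=cap(n,'tip_'+n);P=cloud(c).reshape(-1,3);P=P[(np.hypot(P[:,0]-p[0],P[:,1]-p[1])<30)&(P[:,2]>p[2]-40)&(P[:,2]<p[2]+90)]
        h,_=np.histogram(P[:,2]-p[2],np.arange(-40,91,10));print(n,'tip hist from -40 by 10',h,'min',np.round(np.sort(P[:,2])[:6]) if len(P) else '')
        if n=='scene' and len(P): print('low pts',np.round(P[np.argsort(P[:,2])[:40]].mean(0)))
E
python3 - <<'E'
from h import *
go((509-.918*47,-91.7+.397*47,109),-23.4)
tip()
im=cv2.imread('pics/tip_scene.png')[90:250,160:350]
cv2.imwrite('pics/tip1.png',cv2.resize(im,None,fx=3,fy=3,interpolation=cv2.INTER_CUBIC))
E
```

```text
t 9.97 p [408.9 -50.9 100.7] x [ 0.918 -0.395 -0.025] y [-0.395 -0.918 -0.016] z [-0.017  0.024 -1.   ] F [0.6 0.  0. ] w 0.0 q [ 0.72 -0.01 -0.67  2.06 -0.03  1.11 -1.91]
shift [ 0.608 -0.023 -0.098] spin 0.004 (yaw now -23.3)
scene tip hist from -40 by 10 [ 0  0  0  0  0  0  0  2 15 31 20 23 38] min [136. 140. 141. 143. 143. 143.]
low pts [417. -54. 151.]
top tip hist from -40 by 10 [0 0 0 0 0 0 0 0 0 0 0 0 0] min
```

View pics/tip1.png

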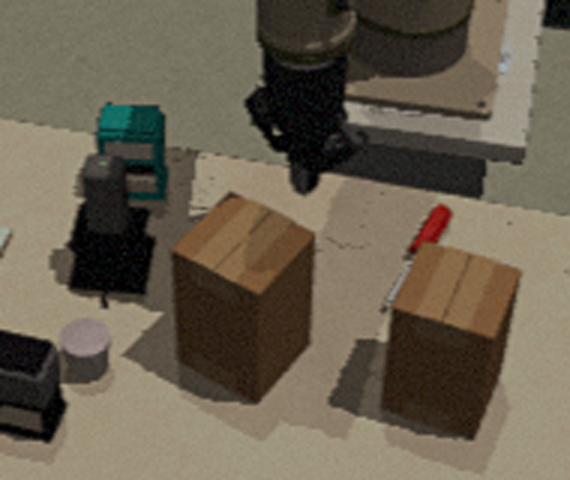

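>>> move_arm(deltas="0.1 -0.02 -0.06 0; 0.1 0 0 0; 0.1 0 0 0; 0.1 0 0 0; 0.07 0 0 0; 0.07 0 0 0; 0.07 0 0 0; 0.07 0 0 0; 0.07 0 0 0; 0.07 0 0 0; 0.07 0 0 0; 0.07 0 0 0")

```text
time: 11.07
ee_pos: [508.9, -91.8, 109.7]
eef_rot: [-3.058, 0.632, 0.021]
force: [0.4, 0.0, 0.1]
gripper_width: 0.1
```

Run:
```python
from h import *
go((509-.918*47,-91.7+.397*47,109),-23.4)
c=cap('scene');W=cloud(c);P=W[120:240,200:285].reshape(-1,3)
P=P[(P[:,0]>440)&(P[:,1]<0)&(P[:,2]>20)];print(P[:,2].max(),P[:,0].max())
```

```text
t 11.07 p [508.9 -91.8 109.7] x [ 0.918 -0.397 -0.017] y [-0.397 -0.918 -0.016] z [-0.009  0.021 -1.   ] F [0.4 0.  0.1] w 0.1 q [ 0.68  0.23 -0.64  1.81  0.13  1.15 -1.98]
shift [-0.469 -0.002  0.015] spin 0.001 (yaw now -23.4)
373.56581883799413 631.2145500913452
```

>>> move_arm(deltas="0.07 0 0 0; 0.07 0 0 0; 0.07 0 0 0; 0.07 0 0 0; 0.07 0 0 0; 0.07 0 0 0; 0.05 0 0 0; 0 0 -0.15 0; 0 0 -0.3 0; -0.3 0 -0.3 0; -0.3 0 -0.3 0; -0.3 0 0 0; 0 0 0 0")

```text
time: 12.2
ee_pos: [474.7, -79.1, 216.6]
eef_rot: [-3.054, 0.633, 0.03]
force: [1.7, -1.0, -0.2]
gripper_width: 0.2
```

Run:
```python
from h import *
go((517.5-.982*110,104.8+.189*110,210),-10.9)
c=cap('scene','s4')
im=cv2.imread('pics/s4.png')[90:290,130:350]
cv2.imwrite('pics/s4c.png',cv2.resize(im,None,fx=2.5,fy=2.5,interpolation=cv2.INTER_CUBIC))
```

```text
t 12.2 p [474.7 -79.1 216.6] x [ 0.917 -0.397 -0.024] y [-0.398 -0.917 -0.018] z [-0.014  0.026 -1.   ] F [ 1.7 -1.  -0.2] w 0.2 q [ 0.73  0.06 -0.65  1.75  0.01  1.36 -1.91]
shift [-1.41  -1.617  0.129] spin -0.437 (yaw now -23.4)
```

View pics/s4c.png

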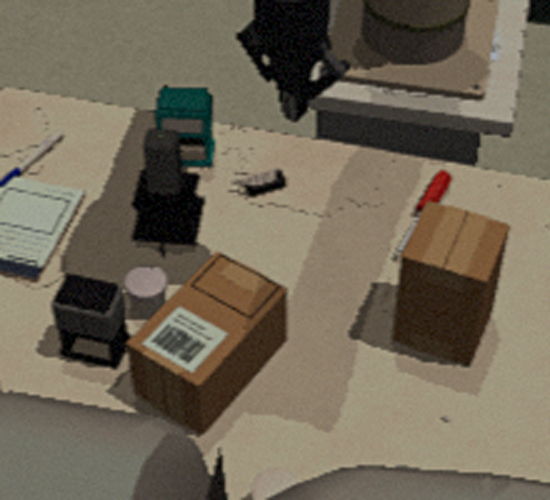

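>>> move_arm(deltas="-0.235 -0.27 0 0; -0.235 -0.27 0 0; -0.235 -0.27 0 0; -0.235 -0.27 0 0; -0.235 -0.27 0 0; -0.235 -0.27 0 0; 0 0 0 -0.15; 0 0 0 -0.15; 0 0 0 -0.14; 0 0 0.3 0; 0 0 0.3 0; 0 0 0.3 0; 0 0 0.2 0; 0 0 0 0; 0 0 0 0")

```text
time: 13.5
ee_pos: [419.2, 137.3, 111.6]
eef_rot: [-3.097, 0.278, 0.01]
force: [-0.1, 0.3, 0.5]
gripper_width: -0.4
```

Run:
```python
from h import *
go((516.5-.982*45,105+.189*45,99),-10.9)
tip()
```

```text
t 13.5 p [419.2 137.3 111.6] x [ 0.984 -0.178 -0.009] y [-0.178 -0.983 -0.031] z [-0.004  0.032 -0.999] F [-0.1  0.3  0.5] w -0.4 q [ 0.5   0.05 -0.9   2.    0.01  1.11 -2.15]
shift [0.566 0.143 0.117] spin 0.022 (yaw now -10.3)
scene tip hist from -40 by 10 [ 0  0  0  0  0  0  0  1 16 25 31 22 51] min [150. 152. 154. 155. 155. 156.]
low pts [427. 132. 162.]
top tip hist from -40 by 10 [0 0 0 0 0 0 0 0 0 0 0 0 0] min
```

>>> move_arm(deltas="0 0.12 0.11 0.02; 0.09 0 0 0; 0.09 0 0 0; 0.09 0 0 0; 0.09 0 0 0; 0.07 0 0 0; 0.07 0 0 0; 0.07 0 0 0; 0.07 0 0 0; 0.07 0 0 0; 0.07 0 0 0; 0.07 0 0 0; 0.07 0 0 0; 0.07 0 0 0; 0.07 0 0 0; 0.07 0 0 0; 0.07 0 0 0; 0.07 0 0 0; 0.05 0 0 0; 0 0 -0.2 0")

```text
time: 15.27
ee_pos: [563.9, 94.0, 120.7]
eef_rot: [-3.096, 0.302, 0.004]
force: [-0.2, -1.0, -0.6]
gripper_width: 0.1
```

>>> move_arm(deltas="0 0 -0.3 0; -0.3 0 -0.3 0; -0.3 0 -0.3 0; -0.3 0 0 0; -0.2 0.2 0 0;  0 0.3 0 0; 0 0.3 0 0; 0 0.3 0 0; 0 0.3 0 0; 0 0.3 0 0; 0 0.3 0 0; 0 0.3 0 0; 0 0.3 0 0; 0 0.3 0 0; 0 0.3 0 0; 0 0.3 0 0; 0 0 0 0", grip=0)

```text
time: 16.68
ee_pos: [386.8, -243.1, 209.2]
eef_rot: [-3.1, 0.286, -0.01]
force: [-1.3, -0.2, 1.3]
gripper_width: 85.2
```

Run:
```python
from h import *
go((420,-250,220),4)
c=cap('top','t5')
im=cv2.imread('pics/t5.png')[70:280,150:400]
cv2.imwrite('pics/t5c.png',cv2.resize(im,None,fx=2.8,fy=2.8,interpolation=cv2.INTER_CUBIC))
tip()
```

```text
t 16.68 p [ 386.8 -243.1  209.2] x [ 0.983 -0.183  0.004] y [-0.183 -0.983 -0.029] z [ 0.009  0.028 -1.   ] F [-1.3 -0.2  1.3] w 85.2 q [ 0.92 -0.02 -0.43  1.83 -0.04  1.33 -1.25]
shift [ 0.34   0.004 -0.107] spin -0.507 (yaw now -10.5)
scene tip hist from -40 by 10 [0 0 0 0 0 0 0 0 0 0 0 0 0] min 
top tip hist from -40 by 10 [0 0 0 0 0 0 0 0 0 0 0 0 0] min
```

View pics/t5c.png

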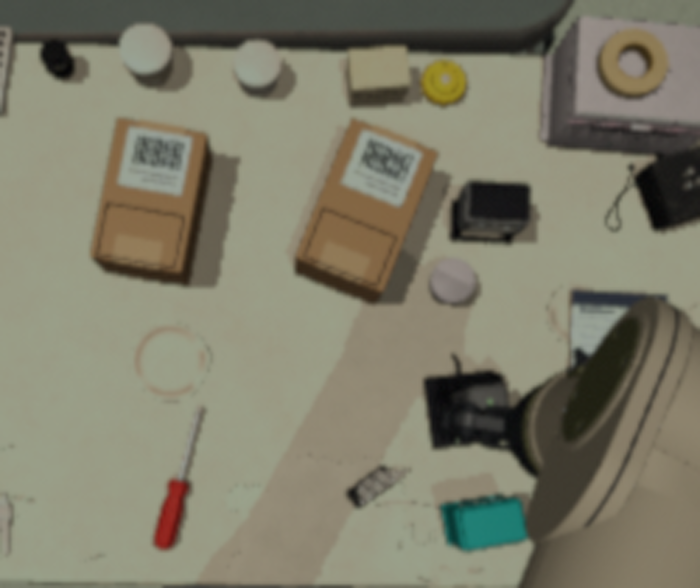

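```bash
cat >> h.py <<'E'
def cartons(n='top',show=True):
    c=cap(n);W=cloud(c);out={}
    for name,H,L,wd,lab,y0,y1 in(('M',90,150,96,110,0,200),('R',94,160,98,120,-235,-20)):
        m=(W[...,0]>480)&(W[...,0]<760)&(W[...,1]>y0)&(W[...,1]<y1)&(abs(W[...,2]-H)<9)
        m=m.astype(np.uint8);k,l,s,_=cv2.connectedComponentsWithStats(m)
        i=1+np.argmax(s[1:,4]);P=W[l==i]
        (cx,cy),(w,h),a=cv2.minAreaRect(P[:,:2].astype(np.float32))
        if w<h: w,h,a=h,w,a+90
        a=(a+90)%180-90; ax=np.array([np.cos(np.radians(a)),np.sin(np.radians(a))])
        ce=np.array([cx,cy]); lb=ce+ax*(lab-L/2); fr=ce+ax*(31-L/2)
        print(n,name,'c',np.round(ce,1),'LxW',round(w,1),round(h,1),'yaw',round(a,1),'z',round(float(np.median(P[:,2])),1),'label',np.round(lb,1),'frame',np.round(fr,1))
E
python3 - <<'E'
from h import *
s,r=st()
cartons();cartons('scene')
for n in('scene','top'):
    W=cloud(cap(n));P=W.reshape(-1,3);P=P[(np.hypot(P[:,0]-387,P[:,1]+243)<75)&(P[:,2]>165)]
    for z in range(165,330,10):
        Q=P[(P[:,2]>z)&(P[:,2]<=z+10)]
        if len(Q):print(n,z,len(Q),np.round(np.median(Q,0)),np.round(Q.min(0)),np.round(Q.max(0)))
E
```

```text
t 16.83 p [ 389.1 -237.   209.6] x [ 0.984 -0.176  0.004] y [-0.176 -0.984 -0.03 ] z [ 0.01   0.029 -1.   ] F [0.7 0.2 0.7] w 85.3 q [ 0.92 -0.02 -0.44  1.84 -0.04  1.33 -1.25]
top M c [643.4  80.2] LxW 151.6 97.0 yaw -11.0 z 89.2 label [677.7  73.5] frame [600.2  88.6]
top R c [ 628.6 -143.3] LxW 161.1 97.7 yaw -23.2 z 93.4 label [ 665.3 -159.1] frame [ 583.5 -124. ]
scene M c [644.5  80.5] LxW 156.8 96.9 yaw -11.1 z 92.3 label [678.9  73.8] frame [601.3  89. ]
scene R c [ 630.8 -142.1] LxW 166.1 100.5 yaw -23.0 z 96.2 label [ 667.6 -157.7] frame [ 585.7 -122.9]
scene 255 9 [ 380. -283.  263.] [ 370. -287.  260.] [ 400. -193.  264.]
scene 265 36 [ 392. -281.  270.] [ 371. -296.  265.] [ 410. -185.  275.]
scene 275 43 [ 394. -282.  281.] [ 372. -298.  275.] [ 409. -184.  285.]
scene 285 48 [ 393. -240.  290.] [ 369. -297.  285.] [ 409. -184.  295.]
scene 295 36 [ 392. -283.  300.] [ 372. -304.  295.] [ 411. -185.  305.]
scene 305 84 [ 391. -288.  312.] [ 364. -316.  305.] [ 413. -174.  315.]
scene 315 122 [ 396. -212.  321.] [ 361. -316.  315.] [ 416. -169.  325.]
scene 325 142 [ 398. -219.  330.] [ 368. -316.  325.] [ 417. -170.  335.]
top 265 1 [ 384. -193.  270.] [ 384. -193.  270.] [ 384. -193.  270.]
top 305 9 [ 386. -172.  313.] [ 383. -192.  307.] [ 412. -170.  315.]
top 315 42 [ 394. -197.  322.] [ 378. -212.  315.] [ 408. -168.  325.]
top 325 55 [ 389. -203.  330.] [ 373. -216.  325.] [ 410. -169.  335.]
```

>>> move_arm(deltas="0.17 0 0 0; 0.17 0 0 0; 0 0 0 -0.18; 0 0 0 -0.18; 0 0 0 -0.18; 0 0 0 0; 0 0 0 0")

```text
time: 17.62
ee_pos: [426.4, -237.4, 211.1]
eef_rot: [-3.111, -0.175, -0.019]
force: [-0.4, -0.2, -0.2]
gripper_width: 85.4
```

```bash
cat >> h.py <<'E'
import time
def gg(G,yaw=None,n=4):
    "move units from the grasp point (58 mm behind sensed TCP) to G, mean of n readings"
    S=[]
    for i in range(n):
        S.append(ctrl.sense())
        if i<n-1: ctrl.capture('top')
    r=R.from_rotvec([s['eef_rot'] for s in S]).mean().as_matrix(); p=np.mean([s['ee_pos'] for s in S],0)
    g=p-58*r[:,2]; a=np.degrees(np.arctan2(r[1,0],r[0,0])); e=(a-yaw+90)%180-90
    print('t',round(S[-1]['time'],2),'grasp',np.round(g,1),'sd',np.round(np.std([s['ee_pos'] for s in S],0),1),'tilt',np.round(r[:2,2],3),'yaw',round(a,2),'shift',np.round(r.T@(np.array(G)-g)/100,3),'spin',round(np.radians(e)/0.5,3),'w',round(S[-1]['gripper_width'],1),'F',np.round(np.mean([s['force'] for s in S],0),1),'q7',round(S[-1]['joint_pos'][6],2)); return g,r
E
python3 - <<'E'
from h import *
gg((421.5,-249.8,112),5.5)
E
```

```text
t 17.77 grasp [ 425.7 -239.1  269.1] sd [0.1 0.2 0. ] tilt [0.011 0.027] yaw 6.43 shift [-0.075  0.142  1.567] spin 0.032 w 85.4 F [-0.4  0.   0.1] q7 -1.03
```

>>> move_arm(deltas="-0.075 0.14 0 0.03; 0 0 0.3 0; 0 0 0.2 0; 0 0 0 0; 0 0 0 0")

```text
time: 18.18
ee_pos: [420.1, -255.1, 160.8]
eef_rot: [-3.116, -0.134, -0.022]
force: [0.3, 0.7, -0.1]
gripper_width: 85.6
```

Run:
```python
from h import *
gg((421.5,-249.8,112),5.5)
c=cap('scene','s6')
im=cv2.imread('pics/s6.png')[70:240,130:300]
cv2.imwrite('pics/s6c.png',cv2.resize(im,None,fx=3.4,fy=3.4,interpolation=cv2.INTER_CUBIC))
```

```text
t 18.33 grasp [ 419.6 -256.5  219.2] sd [0.3 0.1 0.4] tilt [0.014 0.023] yaw 4.94 shift [ 0.008 -0.042  1.073] spin -0.019 w 85.4 F [ 0.2  0.1 -0. ] q7 -1.03
```

View pics/s6c.png

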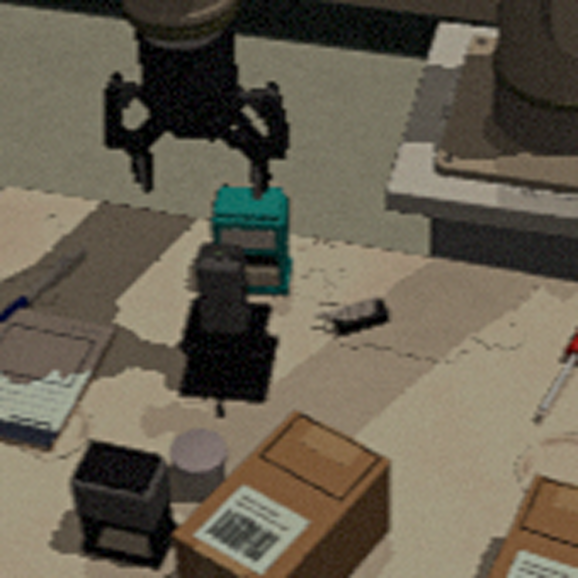

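>>> move_arm(deltas="0 -0.04 0.15 -0.02; 0 0 0.2 0; 0 0 0.2 0; 0 0 0.2 0; 0 0 0.2 0; 0 0 0.08 0; 0 0 0 0; 0 0 0 0")

```text
time: 19.05
ee_pos: [428.6, -251.9, 64.3]
eef_rot: [-3.125, -0.153, -0.043]
force: [-0.1, 0.4, -0.1]
gripper_width: 85.5
```

Run:
```python
from h import *
gg((421.5,-249.8,112),5.5)
```

```text
t 19.2 grasp [ 427.2 -252.9  122.6] sd [0.1 0.1 0.2] tilt [0.028 0.013] yaw 5.57 shift [-0.057 -0.035  0.104] spin 0.003 w 85.6 F [ 0.  -0.1 -0.1] q7 -1.08
```

>>> move_arm(deltas="-0.057 -0.035 0.1 0; 0 0 0 0; 0 0 0 0")

```text
time: 19.45
ee_pos: [423.8, -249.8, 55.9]
eef_rot: [-3.129, -0.152, -0.05]
force: [-0.6, -0.7, 0.2]
gripper_width: 85.6
```

>>> move_arm(deltas="0 0 0 0; 0 0 0 0; 0 0 0 0; 0 0 0 0; 0 0 0 0; 0 0 0 0; 0 0 0 0; 0 0 0 0", grip=255, force=50)

```text
time: 20.12
ee_pos: [423.9, -249.8, 56.4]
eef_rot: [-3.129, -0.152, -0.05]
force: [0.3, 0.5, 0.6]
gripper_width: 39.2
```

Run:
```python
from h import *
gg((421.5,-249.8,112),5.5)
```

```text
t 20.27 grasp [ 422.  -250.4  114.4] sd [0. 0. 0.] tilt [0.031 0.01 ] yaw 5.55 shift [-0.006 -0.006  0.024] spin 0.002 w 39.8 F [-0.   0.3  0.3] q7 -1.08
```

>>> move_arm(deltas="0.006 -0.001 -0.2 0; 0.006 -0.001 -0.2 0; 0.006 -0.001 -0.2 0; 0.006 -0.001 -0.2 0; 0.006 -0.001 -0.2 0; 0.006 -0.001 -0.2 0; 0.006 -0.001 -0.2 0; 0.006 -0.001 -0.2 0; 0.006 -0.001 -0.2 0; 0 0 0 0")

```text
time: 21.1
ee_pos: [420.7, -249.0, 241.3]
eef_rot: [-3.124, -0.152, -0.04]
force: [-0.0, -0.1, -0.9]
gripper_width: 39.7
```

```bash
cat >> h.py <<'E'
# tool rotation and grasp at which the scanner stood in its cradle (origin z 8)
def rot(tx,ty,yaw):
    z=np.array([tx,ty,-np.sqrt(1-tx*tx-ty*ty)]);x=np.array([np.cos(np.radians(yaw)),np.sin(np.radians(yaw)),0]);x-=z*(x@z);x/=np.linalg.norm(x)
    return np.stack([x,np.cross(z,x),z],1)
R0=rot(.031,.010,5.55);G0=np.array([422.,-250.4,114.4]);AX=R0.T@[0,0,1.];OFF=R0.T@(np.array([422.,-250.4,8])-G0)
def scan(lab):
    g,r=gg((lab[0],lab[1],lab[2]+100+106.4),5.5)
    aim=g+r@OFF-100*(r@AX); d=np.array(lab)-aim
    print('aim',np.round(aim,1),'axis',np.round(r@AX,3),'move',np.round(r.T@d/100,3))
E
python3 - <<'E'
from h import *
cartons()
scan((678,73.6,90))
E
```

```text
top M c [643.2  80.2] LxW 151.2 96.7 yaw -11.0 z 89.2 label [677.5  73.5] frame [600.   88.6]
top R c [ 628.6 -143.3] LxW 161.7 97.9 yaw -23.3 z 93.3 label [ 665.3 -159.1] frame [ 583.6 -124. ]
t 21.3 grasp [ 418.1 -249.3  295.5] sd [0.6 0.3 1.2] tilt [0.021 0.017] yaw 5.57 shift [ 2.9  -2.96  0.1 ] spin 0.002 w 39.3 F [-0.2 -0.2 -1.4] q7 -1.01
aim [ 416.  -247.8   89.1] axis [ 0.01  -0.007  1.   ] move [ 2.919 -2.943  0.101]
```

>>> move_arm(deltas="0.09 -0.09 0 0; 0.18 -0.18 0 0; 0.18 -0.18 0 0; 0.18 -0.18 0 0; 0.18 -0.18 0 0; 0.18 -0.18 0 0; 0.18 -0.18 0 0; 0.18 -0.18 0 0; 0.18 -0.18 0 0; 0.18 -0.18 0 0; 0.18 -0.18 0 0; 0.18 -0.18 0 0; 0.18 -0.18 0 0; 0.18 -0.18 0 0; 0.18 -0.18 0 0; 0.18 -0.18 0 0; 0.09 -0.09 0 0; 0 0 0 0; 0 0 0 0")

```text
time: 22.88
ee_pos: [676.7, 79.9, 211.0]
eef_rot: [-3.109, -0.141, 0.038]
force: [0.4, -0.3, -2.6]
gripper_width: 39.4
```

Run:
```python
from h import *
cartons('scene')
scan((678,73.6,90))
c=cap('scene','s7')
im=cv2.imread('pics/s7.png')[70:250,200:380]
cv2.imwrite('pics/s7c.png',cv2.resize(im,None,fx=3.2,fy=3.2,interpolation=cv2.INTER_CUBIC))
```

```text
scene M c [646.5  80.1] LxW 152.9 96.8 yaw -10.9 z 92.3 label [680.9  73.5] frame [603.3  88.4]
scene R c [ 631.6 -142.4] LxW 163.7 101.3 yaw -22.5 z 96.1 label [ 668.6 -157.7] frame [ 586.4 -123.6]
t 23.08 grasp [678.   77.1 269.8] sd [0.2 0.7 0.7] tilt [-0.025  0.027] yaw 5.13 shift [-0.009  0.027 -0.267] spin -0.013 w 39.4 F [ 0.2 -0.7 -1.7] q7 -1.83
aim [666.5  80.6  63.7] axis [ 0.056 -0.017  0.998] move [ 0.102  0.072 -0.267]
```

View pics/s7c.png

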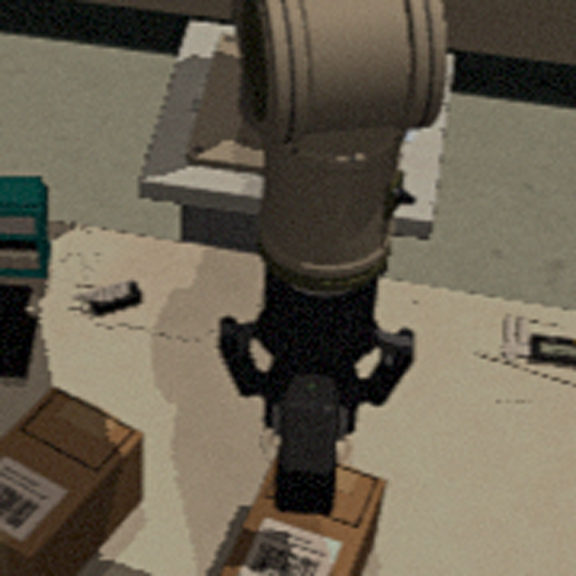

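>>> move_arm(deltas="0.1 0.07 -0.2 0; 0 0 -0.07 0; 0 0 0 0; 0 0 0 0; 0 0 0 0; 0 0 0 0")

```text
time: 23.63
ee_pos: [686.7, 67.5, 240.7]
eef_rot: [-3.113, -0.13, 0.032]
force: [-0.1, 0.4, -2.0]
gripper_width: 39.4
```

Run:
```python
from h import *
scan((678.5,73.6,90))
# measured scanner body from scene depth
c=cap('scene');W=cloud(c);P=W.reshape(-1,3);P=P[(abs(P[:,0]-680)<60)&(abs(P[:,1]-75)<45)]
for z in range(100,330,15):
    Q=P[(P[:,2]>z)&(P[:,2]<=z+15)]
    if len(Q)>3:print(z,len(Q),np.round(np.median(Q,0)),np.round(Q.min(0)),np.round(Q.max(0)))
```

```text
t 23.78 grasp [687.9  66.2 298.6] sd [0.  0.1 0. ] tilt [-0.022  0.025] yaw 4.83 shift [-0.087 -0.081  0.026] spin -0.024 w 39.7 F [ 0.3 -0.1 -1.8] q7 -1.82
aim [676.9  69.3  92.5] axis [ 0.053 -0.015  0.998] move [ 0.02  -0.04   0.026]
190 31 [700.  67. 201.] [697.  47. 196.] [704.  90. 205.]
205 74 [701.  69. 213.] [693.  46. 205.] [706.  91. 220.]
220 74 [702.  68. 227.] [696.  45. 220.] [706.  90. 235.]
235 101 [702.  67. 242.] [673.  43. 235.] [707.  89. 250.]
250 74 [702.  67. 257.] [688.  48. 250.] [705.  88. 265.]
265 69 [702.  68. 273.] [694.  47. 265.] [706.  86. 280.]
280 107 [702.  66. 289.] [689.  32. 280.] [708.  97. 295.]
295 129 [703.  66. 303.] [690.  34. 295.] [709.  98. 310.]
310 135 [703.  65. 319.] [688.  30. 310.] [708. 101. 325.]
325 281 [695.  70. 330.] [675.  30. 325.] [707. 117. 340.]
```

>>> move_arm(deltas="0.03 -0.04 0.02 0; 0 0 0 0; 0 0 0 0; 0 0 0 0; 0 0 0 0; 0 0 0 0; 0 0 0 0; 0 0 0 0; 0 0 0 0; 0 0 0 0; 0 0 0 0; 0 0 0 0; 0 0 0 0; 0 0 0 0; 0 0 0 0; 0 0 0 0; 0 0 0 0; 0 0 0 0; 0 0 0 0; 0 0 0 0")

```text
time: 25.5
ee_pos: [689.4, 72.9, 237.8]
eef_rot: [-3.113, -0.132, 0.034]
force: [-0.3, -0.3, -1.4]
gripper_width: 39.5
```

Run:
```python
from h import *
scan((678.5,73.6,90)); scan((666,-158.8,94)); cartons('scene')
```

```text
t 25.65 grasp [690.8  71.4 295.8] sd [0. 0. 0.] tilt [-0.023  0.025] yaw 4.87 shift [-0.12  -0.032 -0.003] spin -0.022 w 39.5 F [-0.3  0.1 -1.2] q7 -1.82
aim [679.6  74.6  89.7] axis [ 0.054 -0.015  0.998] move [-0.012  0.009 -0.003]
t 25.8 grasp [690.8  71.4 295.8] sd [0. 0. 0.] tilt [-0.023  0.025] yaw 4.87 shift [-0.443  2.271 -0.098] spin -0.022 w 39.7 F [-0.  -0.4 -1.4] q7 -1.82
aim [679.6  74.6  89.7] axis [ 0.054 -0.015  0.998] move [-0.334  2.312 -0.098]
scene M c [646.6  80. ] LxW 153.5 96.4 yaw -10.7 z 92.3 label [681.   73.5] frame [603.4  88.2]
scene R c [ 631.8 -143. ] LxW 163.1 101.6 yaw -23.0 z 96.1 label [ 668.6 -158.6] frame [ 586.7 -123.9]
```

Now the right label.

>>> move_arm(deltas="0 0.1 -0.1 0; -0.035 0.2 0 0; -0.035 0.2 0 0; -0.035 0.2 0 0; -0.035 0.2 0 0; -0.035 0.2 0 0; -0.035 0.2 0 0; -0.035 0.2 0 0; -0.035 0.2 0 0; -0.035 0.2 0 0; -0.035 0.2 0 0; -0.035 0.2 0 0; 0 0 0 0; 0 0 0 0; 0 0 0 0")

```text
time: 27.1
ee_pos: [669.7, -183.3, 254.1]
eef_rot: [-3.118, -0.123, 0.024]
force: [0.1, -0.1, -1.9]
gripper_width: 39.0
```

Run:
```python
from h import *
scan((666.5,-158.8,94)); cartons('scene')
```

```text
t 27.25 grasp [ 670.8 -183.4  312.1] sd [0.1 0.8 0.1] tilt [-0.016  0.021] yaw 4.62 shift [-0.021 -0.246  0.123] spin -0.031 w 39.7 F [ 0.1  0.1 -2. ] q7 -1.44
aim [ 661.1 -181.   105.9] axis [ 0.047 -0.012  0.999] move [ 0.074 -0.214  0.123]
scene M c [644.9  80.6] LxW 156.6 96.6 yaw -10.6 z 92.4 label [679.3  74.1] frame [601.7  88.7]
scene R c [ 631.8 -143.2] LxW 165.9 101.2 yaw -23.0 z 96.2 label [ 668.6 -158.8] frame [ 586.7 -124. ]
```

>>> move_arm(deltas="0.08 -0.21 0.1 0; 0 0 0.02 0; 0 0 0 0; 0 0 0 0; 0 0 0 0")

```text
time: 27.72
ee_pos: [676.7, -154.0, 242.2]
eef_rot: [-3.115, -0.138, 0.024]
force: [-0.2, -0.4, -1.2]
gripper_width: 39.6
```

Run:
```python
from h import *
scan((666.5,-158.8,94))
```

```text
t 27.87 grasp [ 677.6 -155.5  300.3] sd [0.  0.3 0.1] tilt [-0.016  0.023] yaw 5.05 shift [-0.114  0.024  0.   ] spin -0.016 w 39.6 F [ 0.2  0.1 -1.5] q7 -1.48
aim [ 667.9 -152.7   94.2] axis [ 0.047 -0.013  0.999] move [-0.019  0.059  0.   ]
```

>>> move_arm(deltas="-0.01 0.05 0 0; 0 0 0 0; 0 0 0 0; 0 0 0 0; 0 0 0 0; 0 0 0 0; 0 0 0 0; 0 0 0 0; 0 0 0 0; 0 0 0 0; 0 0 0 0; 0 0 0 0; 0 0 0 0; 0 0 0 0; 0 0 0 0; 0 0 0 0; 0 0 0 0; 0 0 0 0; 0 0 0 0; 0 0 0 0")

```text
time: 29.53
ee_pos: [676.0, -161.6, 242.7]
eef_rot: [-3.116, -0.133, 0.022]
force: [1.0, -0.4, -1.6]
gripper_width: 39.4
```

```bash
cat >> h.py <<'E'
def park(Z):
    "moves bringing scanner origin over the cradle at height Z"
    g,r=gg((422,-250.4,Z+106.4),5.55)
    o=g+r@OFF; print('origin',np.round(o,1),'axis',np.round(r@AX,3),'move',np.round(r.T@(np.array([422,-250.4,Z])-o)/100,3))
E
python3 - <<'E'
from h import *
scan((666.5,-158.8,94)); cartons('scene'); park(190)
E
```

```text
t 29.68 grasp [ 676.8 -162.9  300.7] sd [0. 0. 0.] tilt [-0.015  0.022] yaw 4.91 shift [-0.1   -0.05   0.005] spin -0.021 w 39.7 F [ 0.3 -0.5 -1.5] q7 -1.47
aim [ 667.3 -160.3   94.5] axis [ 0.046 -0.013  0.999] move [-0.007 -0.015  0.006]
scene M c [645.7  80.1] LxW 154.6 97.2 yaw -10.6 z 92.4 label [680.1  73.6] frame [602.5  88.2]
scene R c [ 631.9 -142.1] LxW 164.8 100.6 yaw -22.6 z 96.2 label [ 668.8 -157.4] frame [ 586.6 -123.2]
t 29.88 grasp [ 676.8 -162.9  300.7] sd [0. 0. 0.] tilt [-0.015  0.022] yaw 4.91 shift [-2.613  0.656  0.062] spin -0.022 w 39.5 F [-0.1  0.2 -1.3] q7 -1.47
origin [ 671.9 -161.5  194.4] axis [ 0.046 -0.013  0.999] move [-2.565  0.673  0.062]
```

>>> move_arm(deltas="-0.1 0.02 0 0; -0.2 0.053 0 0; -0.2 0.053 0 0; -0.2 0.053 0 0; -0.2 0.053 0 0; -0.2 0.053 0 0; -0.2 0.053 0 0; -0.2 0.053 0 0; -0.2 0.053 0 0; -0.2 0.053 0 0; -0.2 0.053 0 0; -0.2 0.053 0 0; -0.2 0.053 0 0; 0 0 0 0; 0 0 0 0")

```text
time: 31.13
ee_pos: [420.8, -250.3, 243.4]
eef_rot: [-3.117, -0.134, 0.021]
force: [1.0, -0.2, -1.8]
gripper_width: 39.6
```

Run:
```python
from h import *
park(75)
```

```text
t 31.28 grasp [ 422.  -251.4  301.3] sd [0.4 0.3 0.1] tilt [-0.015  0.022] yaw 4.99 shift [0.016 0.018 1.199] spin -0.019 w 39.3 F [ 0.2 -0.2 -1.4] q7 -1.05
origin [ 417.2 -250.1  195.1] axis [ 0.046 -0.012  0.999] move [0.063 0.035 1.199]
```

>>> move_arm(deltas="0.06 0.035 0.2 -0.02; 0 0 0.2 0; 0 0 0.2 0; 0 0 0.2 0; 0 0 0.2 0; 0 0 0.2 0; 0 0 0 0; 0 0 0 0; 0 0 0 0")

```text
time: 32.03
ee_pos: [435.3, -244.0, 119.4]
eef_rot: [-3.111, -0.174, 0.013]
force: [0.4, -0.1, -2.1]
gripper_width: 39.5
```

Run:
```python
from h import *
park(50)
W=cloud(cap('top'));P=W.reshape(-1,3)
P=P[(abs(P[:,0]-422)<55)&(abs(P[:,1]+250)<55)&(abs(P[:,2]-47)<9)];print(len(P),P.min(0),P.max(0))
W=cloud(cap('scene'));P=W.reshape(-1,3);P=P[(abs(P[:,0]-430)<45)&(abs(P[:,1]+250)<45)]
for z in range(20,220,12):
    Q=P[(P[:,2]>z)&(P[:,2]<=z+12)]
    if len(Q)>3:print(z,len(Q),np.round(np.median(Q,0)),np.round(Q.min(0)),np.round(Q.max(0)))
```

```text
t 32.18 grasp [ 436.1 -245.8  177.8] sd [0.2 0.3 0.3] tilt [-0.009  0.025] yaw 6.39 shift [-0.144  0.035  0.215] spin 0.029 w 39.8 F [ 0.6  0.1 -1.5] q7 -1.1
origin [ 431.9 -244.3   71.5] axis [ 0.04  -0.014  0.999] move [-0.104  0.055  0.215]
148 [ 385.2378168  -284.88859003   41.12345188] [ 447.05257358 -211.96111526   55.98885244]
20 94 [ 447. -249.   24.] [ 394. -279.   20.] [ 454. -216.   32.]
32 65 [ 449. -246.   38.] [ 396. -278.   32.] [ 455. -215.   44.]
44 113 [ 435. -241.   52.] [ 387. -290.   44.] [ 459. -212.   56.]
56 51 [ 441. -241.   57.] [ 388. -288.   56.] [ 461. -212.   63.]
68 5 [ 449. -247.   77.] [ 437. -262.   76.] [ 450. -222.   80.]
80 45 [ 450. -236.   86.] [ 422. -263.   80.] [ 456. -222.   92.]
92 46 [ 451. -240.   97.] [ 423. -266.   92.] [ 457. -220.  104.]
104 55 [ 451. -241.  109.] [ 416. -265.  104.] [ 456. -221.  116.]
116 58 [ 450. -237.  121.] [ 417. -263.  116.] [ 455. -222.  128.]
128 53 [ 450. -238.  133.] [ 420. -262.  128.] [ 458. -225.  140.]
140 41 [ 450. -242.  146.] [ 435. -267.  140.] [ 456. -226.  152.]
152 46 [ 451. -246.  158.] [ 441. -273.  152.] [ 456. -222.  164.]
164 74 [ 449. -243.  170.] [ 429. -278.  164.] [ 457. -216.  176.]
176 73 [ 450. -244.  182.] [ 427. -281.  176.] [ 457. -216.  187.]
188 64 [ 451. -241.  194.] [ 436. -291.  188.] [ 458. -214.  200.]
200 174 [ 446. -251.  207.] [ 419. -294.  200.] [ 458. -207.  212.]
212 82 [ 444. -251.  216.] [ 418. -295.  212.] [ 456. -207.  224.]
```

>>> move_arm(deltas="-0.1 0.055 0 0.03; 0 0 0 0; 0 0 0 0; 0 0 0 0")

```text
time: 32.62
ee_pos: [425.1, -253.2, 121.3]
eef_rot: [-3.116, -0.144, 0.009]
force: [0.5, -0.0, -1.4]
gripper_width: 39.5
```

Run:
```python
from h import *
park(50)
```

```text
t 32.77 grasp [ 425.7 -254.3  179.2] sd [0.2 0.2 0.1] tilt [-0.007  0.022] yaw 5.33 shift [-0.032 -0.037  0.229] spin -0.008 w 39.7 F [-0.  -0.2 -2. ] q7 -1.09
origin [ 421.7 -253.    72.9] axis [ 0.038 -0.012  0.999] move [ 0.007 -0.02   0.23 ]
```

>>> move_arm(deltas="0 -0.02 0.05 0; 0 0 0.06 0; 0 0 0.06 0; 0 0 0.05 0; 0 0 0 0; 0 0 0 0; 0 0 0 0")

```text
time: 33.35
ee_pos: [424.9, -248.8, 95.7]
eef_rot: [-3.114, -0.148, 0.011]
force: [-0.3, 0.5, -2.2]
gripper_width: 39.4
```

Run:
```python
from h import *
park(12)
```

```text
t 33.5 grasp [ 425.5 -250.3  153.9] sd [0.1 0.1 0.2] tilt [-0.008  0.024] yaw 5.44 shift [-0.033  0.006  0.355] spin -0.004 w 39.1 F [-0.1 -0.  -1.8] q7 -1.1
origin [ 421.4 -248.8   47.6] axis [ 0.039 -0.014  0.999] move [0.007 0.025 0.355]
```

>>> move_arm(deltas="0 0.015 0.06 0; 0 0 0.06 0; 0 0 0.06 0; 0 0 0.06 0; 0 0 0.06 0; 0 0 0.03 0; 0 0 0 0; 0 0 0 0")

```text
time: 34.17
ee_pos: [424.8, -249.9, 59.1]
eef_rot: [-3.114, -0.148, 0.011]
force: [0.9, -0.5, -1.4]
gripper_width: 39.5
```

Run:
```python
from h import *
park(9)
```

```text
t 34.32 grasp [ 425.4 -251.3  117.3] sd [0.1 0.1 0.2] tilt [-0.008  0.024] yaw 5.42 shift [-0.033 -0.012  0.02 ] spin -0.004 w 39.5 F [ 0.3  0.1 -1.1] q7 -1.13
origin [ 421.3 -249.9   11. ] axis [ 0.039 -0.014  0.999] move [0.007 0.006 0.02 ]
```

>>> move_arm(deltas="0 0 0.02 0; 0 0 0 0; 0 0 0 0")

```text
time: 34.57
ee_pos: [425.6, -250.4, 58.2]
eef_rot: [-3.116, -0.147, 0.008]
force: [-0.1, -1.5, -3.0]
gripper_width: 39.9
```

>>> move_arm(deltas="0 0 0 0; 0 0 0 0; 0 0 0 0; 0 0 0 0; 0 0 0 0; 0 0 0 0; 0 0 -0.1 0; 0 0 -0.2 0; 0 0 -0.2 0; 0 0 -0.3 0; 0 0 -0.3 0; 0 0 -0.3 0; 0 0 -0.2 0; 0 0 0 0", grip=0)

```text
time: 35.73
ee_pos: [426.1, -252.7, 230.6]
eef_rot: [-3.115, -0.151, 0.006]
force: [0.4, 0.1, 0.6]
gripper_width: 85.8
```

Run:
```python
from h import *
gg((628,-278,250),0)
c=cap('scene','s8')
im=cv2.imread('pics/s8.png')[90:250,80:280]
cv2.imwrite('pics/s8c.png',cv2.resize(im,None,fx=3.5,fy=3.5,interpolation=cv2.INTER_CUBIC))
W=cloud(c);P=W[195:240,150:185].reshape(-1,3);P=P[(P[:,2]>88)&(P[:,2]<125)];print('stamp',cv2.minAreaRect(P[:,:2].astype(np.float32)),np.median(P[:,2]))
P=W[135:190,180:215].reshape(-1,3);P=P[(P[:,2]>125)&(P[:,2]<160)];print('scanner',cv2.minAreaRect(P[:,:2].astype(np.float32)),np.median(P[:,2]))
W=cloud(cap('top'));P=W[130:160,305:345].reshape(-1,3);P=P[(P[:,2]>90)&(P[:,2]<125)];print('stamp',cv2.minAreaRect(P[:,:2].astype(np.float32)),np.median(P[:,2]))
```

```text
t 35.88 grasp [ 425.8 -253.7  286. ] sd [0.7 0.3 1.9] tilt [-0.008  0.024] yaw 5.54 shift [1.991 0.446 0.339] spin 0.193 w 85.6 F [-0.2 -0.2 -0.3] q7 -1.04
stamp ((644.0250854492188, -251.2154541015625), (122.34117889404297, 58.661468505859375), 68.5697021484375) 101.44391598245954
scanner ((424.52435302734375, -249.04962158203125), (37.18642044067383, 38.99458312988281), 6.0159010887146) 142.53840937737527
stamp ((627.6456909179688, -278.25286865234375), (67.58793640136719, 44.3288459777832), 85.15550231933594) 99.52629366190399
```

View pics/s8c.png

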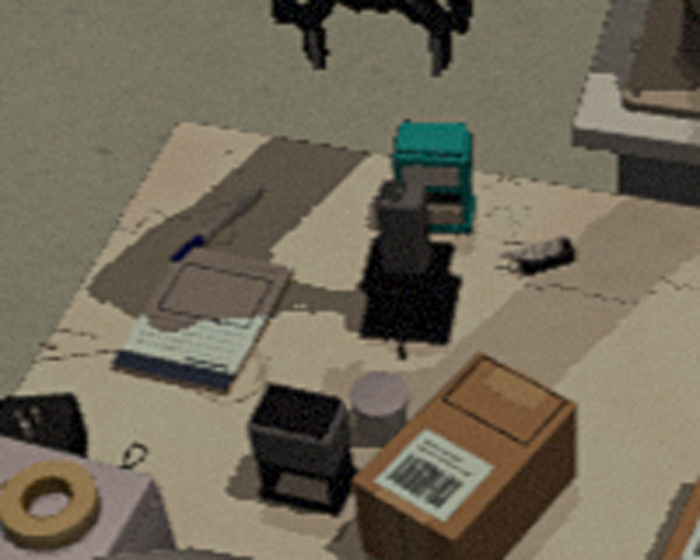

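>>> move_arm(deltas="0.22 0.05 0 0; 0.22 0.05 0 0; 0.22 0.05 0 0; 0.22 0.05 0 0; 0.22 0.05 0 0; 0.22 0.05 0 0; 0.22 0.05 0 0; 0.22 0.05 0 0; 0.22 0.05 0 0; 0 0 0 0; 0 0 0 0")

```text
time: 36.9
ee_pos: [626.5, -276.3, 200.4]
eef_rot: [-3.096, -0.146, 0.055]
force: [-0.8, -0.0, -0.3]
gripper_width: 85.4
```

>>> move_arm(deltas="0 0 0 -0.23; 0 0 0 -0.23; 0 0 0 -0.23; 0 0 0 -0.23; 0 0 0 -0.23; 0 0 0 -0.23; 0 0 0 -0.23; 0 0 0 -0.23; 0 0 0 -0.23; 0 0 0 -0.23; 0 0 0 -0.23; 0 0 0 -0.23; 0 0 0 0; 0 0 0 0")

```text
time: 38.07
ee_pos: [612.6, -275.4, 190.4]
eef_rot: [-2.205, -2.138, 0.02]
force: [-0.0, -0.9, -0.1]
gripper_width: 85.3
```

Run:
```python
from h import *
gg((629,-278.3,82),85)
```

```text
t 38.22 grasp [ 616.1 -277.9  248.3] sd [0.2 0.1 0.1] tilt [-0.058  0.041] yaw 88.15 shift [-0.065  0.228  1.651] spin 0.11 w 85.7 F [ 0.2 -0.5  0. ] q7 0.09
```

>>> move_arm(deltas="-0.06 0.2 0 0.1; 0 0 0.4 0; 0 0 0.4 0; 0 0 0.2 0; 0 0 0 0; 0 0 0 0")

```text
time: 38.72
ee_pos: [630.2, -279.3, 90.0]
eef_rot: [-2.282, -2.068, 0.019]
force: [0.2, 0.4, 0.8]
gripper_width: 85.5
```

Run:
```python
from h import *
gg((629,-278.3,82),85)
```

```text
t 38.87 grasp [ 633.5 -281.7  148.7] sd [0.4 0.1 0.7] tilt [-0.05   0.037] yaw 84.33 shift [ 0.008 -0.013  0.669] spin -0.023 w 85.3 F [ 0.1 -0.2  0.6] q7 -0.01
```

>>> move_arm(deltas="0 0 -0.3 0; 0 0 -0.3 0; 0 0 -0.3 0; 0 0 -0.3 0; 0 0 -0.3 0; 0 0 0 0; 0 0 0.41 0; 0 0 0.41 0; 0 0 0.41 0; 0 0 0.25 0; 0 0 0 0; 0 0 0 0")

```text
time: 39.87
ee_pos: [642.3, -281.0, 122.6]
eef_rot: [-2.312, -2.086, -0.011]
force: [0.5, -0.4, 1.2]
gripper_width: 85.2
```

Run:
```python
from h import *
gg((629,-278.3,82),85)
```

```text
t 40.02 grasp [ 643.5 -282.6  181.2] sd [0.4 0.1 0.5] tilt [-0.012  0.025] yaw 84.1 shift [ 0.004 -0.133  0.994] spin -0.032 w 85.7 F [ 0.5 -0.3  0.6] q7 -0.01
```

>>> move_arm(deltas="0 -0.07 0 -0.03; 0 -0.06 0 0; 0 0 0.1 0; 0 0 0.1 0; 0 0 0.1 0; 0 0 0.1 0; 0 0 0.1 0; 0 0 0 0; 0 0 0 0")

```text
time: 40.77
ee_pos: [630.7, -279.2, 73.8]
eef_rot: [-2.301, -2.11, -0.017]
force: [0.3, -0.3, 0.7]
gripper_width: 85.4
```

Run:
```python
from h import *
gg((629,-278.3,82),85)
c=cap('scene');W=cloud(c);P=W[195:245,145:190].reshape(-1,3);P=P[(P[:,2]>88)&(P[:,2]<125)&(P[:,0]<700)&(P[:,1]<-235)];print('stamp',cv2.minAreaRect(P[:,:2].astype(np.float32)),np.median(P[:,2]))
```

```text
t 40.92 grasp [ 631.  -280.6  132.2] sd [0.2 0.1 0.5] tilt [-0.005  0.022] yaw 85.02 shift [ 0.01  -0.019  0.502] spin 0.001 w 85.3 F [-0.1  0.2 -0.1] q7 -0.01
stamp ((634.0409545898438, -273.5902404785156), (62.6828727722168, 46.36305618286133), 86.75393676757812) 101.3083696697638
```

>>> move_arm(deltas="0.01 0 0.1 0; 0 0 0.1 0; 0 0 0.1 0; 0 0 0.1 0; 0 0 0.1 0; 0 0 0 0; 0 0 0 0")

```text
time: 41.55
ee_pos: [631.4, -277.2, 20.0]
eef_rot: [-2.303, -2.111, -0.019]
force: [-0.6, 0.5, 0.6]
gripper_width: 84.9
```

Run:
```python
from h import *
gg((630,-278.3,82),85)
```

```text
t 41.7 grasp [ 631.6 -278.4   78.3] sd [0.2 0.1 0.5] tilt [-0.003  0.021] yaw 85.02 shift [ 0.001 -0.016 -0.037] spin 0.001 w 85.4 F [-0.1  0.1  0.5] q7 -0.03
```

>>> move_arm(deltas="0 0 0 0; 0 0 0 0; 0 0 0 0; 0 0 0 0; 0 0 0 0; 0 0 0 0; 0 0 0 0; 0 0 0 0", grip=255, force=70)

```text
time: 42.37
ee_pos: [632.7, -277.9, 23.1]
eef_rot: [-2.306, -2.113, -0.021]
force: [-0.9, 1.4, 0.2]
gripper_width: 45.3
```

Run:
```python
from h import *
gg((630,-278.3,82),85)
c=cap('top');W=cloud(c);P=W[130:165,300:350].reshape(-1,3);P=P[(P[:,2]>90)&(P[:,2]<105)];print(len(P),np.round(P.min(0)),np.round(P.max(0)))
```

```text
t 42.52 grasp [ 632.7 -279.    81.1] sd [0. 0. 0.] tilt [0.    0.019] yaw 85.0 shift [ 0.005 -0.028 -0.009] spin 0.0 w 45.6 F [-0.3  0.5 -0.7] q7 -0.03
162 [ 595. -311.   90.] [ 665. -199.  105.]
```

>>> move_arm(deltas="0 0 -0.1 0; 0 0 -0.15 0; 0 0 -0.15 0; 0 0 -0.15 0; 0 0 -0.15 0; 0 0 -0.15 0; 0 0 -0.15 0; 0 0 -0.15 0; 0 0 -0.15 0; 0 0 -0.15 0; 0 0 0 0; 0 0 0 0")

```text
time: 43.57
ee_pos: [633.2, -279.6, 189.0]
eef_rot: [-2.308, -2.119, -0.027]
force: [-0.6, 0.5, -2.1]
gripper_width: 45.0
```

```bash
cat >> h.py <<'E'
R1=rot(0,.019,85.0);SOFF=R1.T@np.array([0,1.,-81.1]);SAX=R1.T@[0,0,1.]
def stamp(T,cyaw):
    "moves bringing the stamp's origin to T, stamp yaw to cyaw (deg)"
    g,r=gg((T[0],T[1],T[2]+81),cyaw+90)
    o=g+r@SOFF; print('foot',np.round(o,1),'axis',np.round(r@SAX,3),'move',np.round(r.T@(np.array(T)-o)/100,3))
E
python3 - <<'E'
from h import *
stamp((601,88.5,140),-11)
E
```

```text
t 43.72 grasp [ 632.7 -280.6  246.4] sd [0.2 0.  0.7] tilt [0.006 0.018] yaw 85.12 shift [ 3.645 -0.632  0.319] spin 0.214 w 45.3 F [-0.4  0.7 -1.7] q7 0.03
foot [ 633.3 -279.7  165.3] axis [-0.006  0.001  1.   ] move [ 3.636 -0.636  0.318]
```

>>> move_arm(deltas="0.09 -0.016 0 0; 0.19 -0.033 0 0; 0.19 -0.033 0 0; 0.19 -0.033 0 0; 0.19 -0.033 0 0; 0.19 -0.033 0 0; 0.19 -0.033 0 0; 0.19 -0.033 0 0; 0.19 -0.033 0 0; 0.19 -0.033 0 0; 0.19 -0.033 0 0; 0.19 -0.033 0 0; 0.19 -0.033 0 0; 0.19 -0.033 0 0; 0.19 -0.033 0 0; 0.19 -0.033 0 0; 0.19 -0.033 0 0; 0.19 -0.033 0 0; 0 0 0 0; 0 0 0 0")

```text
time: 45.38
ee_pos: [584.9, 84.9, 175.1]
eef_rot: [-2.28, -2.108, 0.004]
force: [0.2, -0.7, -2.6]
gripper_width: 45.3
```

Run:
```python
from h import *
stamp((601,88.5,120),-11); cartons('scene')
```

```text
t 45.53 grasp [586.6  83.1 233.2] sd [0.3 0.7 0.1] tilt [-0.026  0.025] yaw 85.44 shift [0.058 0.148 0.32 ] spin 0.225 w 45.3 F [-0.3  0.1 -2. ] q7 -0.53
foot [584.5  84.6 152.2] axis [ 0.026 -0.006  1.   ] move [0.044 0.171 0.318]
scene M c [644.5  80.5] LxW 154.4 96.8 yaw -11.2 z 92.3 label [678.9  73.7] frame [601.4  89.1]
scene R c [ 630.7 -143. ] LxW 165.3 101.8 yaw -23.0 z 96.2 label [ 667.6 -158.6] frame [ 585.6 -123.9]
```

>>> move_arm(deltas="0.04 0.08 0 0; 0 0.09 0 0; 0 0 0 0.11; 0 0 0 0.11; 0 0 0.1 0; 0 0 0.1 0; 0 0 0.1 0; 0 0 0.1 0; 0 0 0 0; 0 0 0 0")

```text
time: 46.42
ee_pos: [606.8, 80.8, 127.8]
eef_rot: [-2.403, -1.967, 0.01]
force: [0.0, 0.1, -1.4]
gripper_width: 45.0
```

Run:
```python
from h import *
stamp((601,88.5,95),-11)
c=cap('scene','s9')
im=cv2.imread('pics/s9.png')[100:250,230:380]
cv2.imwrite('pics/s9c.png',cv2.resize(im,None,fx=4,fy=4,interpolation=cv2.INTER_CUBIC))
W=cloud(c);P=W.reshape(-1,3);P=P[(abs(P[:,0]-601)<50)&(abs(P[:,1]-88)<50)]
for z in range(100,215,8):
    Q=P[(P[:,2]>z)&(P[:,2]<=z+8)]
    if len(Q)>3:print(z,len(Q),np.round(np.median(Q,0)),np.round(Q.min(0)),np.round(Q.max(0)))
```

```text
t 46.57 grasp [608.5  79.4 186.1] sd [0.2 0.1 0.5] tilt [-0.028  0.024] yaw 78.58 shift [ 0.072 -0.088  0.105] spin -0.015 w 45.3 F [-0.4  0.1 -1.8] q7 -0.66
foot [606.2  80.8 105.1] axis [ 0.03  -0.005  1.   ] move [ 0.063 -0.063  0.104]
108 75 [624.  80. 113.] [588.  42. 108.] [634. 118. 116.]
116 43 [624.  99. 118.] [590.  44. 116.] [635. 118. 123.]
124 17 [620.  53. 127.] [595.  47. 125.] [632. 114. 130.]
132 34 [619.  92. 137.] [597.  46. 132.] [634. 114. 140.]
140 34 [620.  79. 143.] [610.  46. 140.] [634. 112. 148.]
148 14 [625.  66. 152.] [618.  45. 149.] [632. 108. 156.]
156 22 [629.  87. 163.] [616.  45. 158.] [635. 113. 164.]
164 41 [631.  92. 168.] [601.  44. 164.] [638. 116. 172.]
172 40 [633.  86. 176.] [596.  44. 172.] [642. 117. 180.]
180 50 [635.  85. 184.] [599.  44. 180.] [645. 116. 188.]
188 45 [633.  90. 192.] [603.  43. 188.] [646. 116. 196.]
196 74 [628.  99. 200.] [589.  42. 196.] [640. 116. 204.]
204 130 [615.  97. 208.] [584.  47. 204.] [644. 112. 212.]
212 14 [621.  87. 214.] [579.  79. 212.] [648. 105. 219.]
```

View pics/s9c.png

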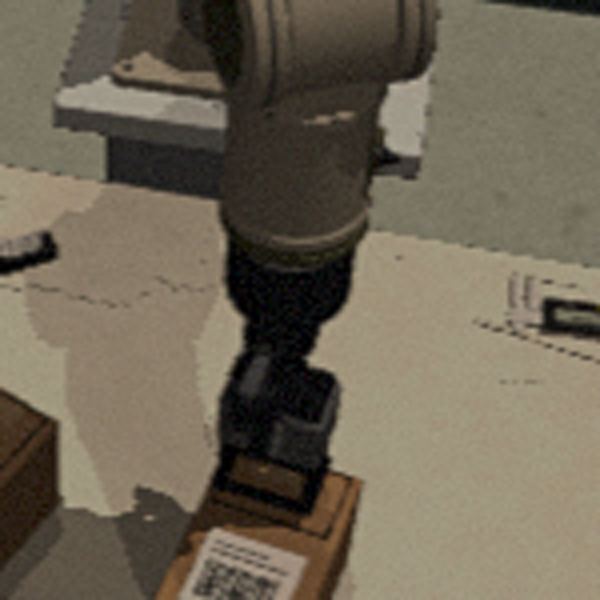

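>>> move_arm(deltas="0.06 -0.06 0 -0.01; 0 0 0.04 0; 0 0 0.04 0; 0 0 0 0; 0 0 0 0; 0 0 0 0")

```text
time: 47.12
ee_pos: [602.6, 89.9, 122.4]
eef_rot: [-2.399, -1.976, 0.004]
force: [-0.7, 0.2, -1.5]
gripper_width: 45.2
```

Run:
```python
from h import *
stamp((601,88.5,90),-11)
```

```text
t 47.27 grasp [604.1  88.4 180.5] sd [0.1 0.  0.1] tilt [-0.023  0.024] yaw 78.94 shift [-0.007 -0.028  0.095] spin -0.002 w 45.5 F [-0.3  0.2 -1.9] q7 -0.67
foot [602.1  89.8  99.4] axis [ 0.025 -0.005  1.   ] move [-0.017 -0.006  0.094]
```

>>> move_arm(deltas="-0.01 0 0.04 0; 0 0 0.04 0; 0 0 0.04 0; 0 0 0.04 0; 0 0 0 0")

```text
time: 47.68
ee_pos: [602.8, 89.1, 106.6]
eef_rot: [-2.401, -1.976, 0.002]
force: [-2.8, -1.7, 6.9]
gripper_width: 45.1
```

Run:
```python
from h import *
stamp((601,88.5,74),-11)
```

```text
t 47.83 grasp [604.1  87.7 165. ] sd [0.  0.  0.3] tilt [-0.021  0.024] yaw 78.9 shift [-0.    -0.029  0.101] spin -0.004 w 45.2 F [-3.2 -1.7  6.7] q7 -0.67
foot [602.3  89.1  83.9] axis [ 0.023 -0.005  1.   ] move [-0.011 -0.009  0.099]
```

>>> move_arm(deltas="0 0 0.04 0; 0 0 0.04 0; 0 0 0.04 0; 0 0 0.04 0; 0 0 0.02 0")

```text
time: 48.25
ee_pos: [603.1, 89.4, 97.3]
eef_rot: [-2.406, -1.978, 0.002]
force: [-6.8, -3.8, 12.9]
gripper_width: 45.2
```

Run:
```python
from h import *
stamp((601,88.5,74),-11)
```

```text
t 48.4 grasp [604.2  88.3 155.2] sd [0.  0.  0.1] tilt [-0.018  0.02 ] yaw 78.86 shift [-0.004 -0.032  0.002] spin -0.005 w 45.4 F [-9.6 -4.1 21.1] q7 -0.68
foot [602.7  89.4  74.1] axis [ 0.02  -0.001  1.   ] move [-0.012 -0.015  0.001]
```

>>> move_arm(deltas="0 0 0.03 0; 0 0 0.02 0; 0 0 0.02 0; 0 0 0 0")

```text
time: 48.73
ee_pos: [603.1, 89.3, 98.4]
eef_rot: [-2.41, -1.98, 0.003]
force: [-4.5, -2.7, 8.8]
gripper_width: 45.2
```

Run:
```python
from h import *
stamp((601,88.5,74),-11)
```

```text
t 48.88 grasp [604.1  88.4 156.4] sd [0.  0.  0.1] tilt [-0.015  0.016] yaw 78.82 shift [-0.005 -0.03   0.015] spin -0.006 w 45.2 F [-5.2 -2.7 10.5] q7 -0.69
foot [602.8  89.2  75.3] axis [0.018 0.003 1.   ] move [-0.01  -0.016  0.013]
```

>>> move_arm(deltas="0 0 0.05 0; 0 0 0.05 0; 0 0 0.05 0; 0 0 0.05 0; 0 0 0.05 0")

```text
time: 49.3
ee_pos: [603.6, 89.6, 96.8]
eef_rot: [-2.421, -1.986, 0.006]
force: [-22.6, -9.8, 46.8]
gripper_width: 45.6
```

Run:
```python
from h import *
stamp((601,88.5,74),-11)
c=cap('scene','s10')
im=cv2.imread('pics/s10.png')[100:250,230:380]
cv2.imwrite('pics/s10c.png',cv2.resize(im,None,fx=4,fy=4,interpolation=cv2.INTER_CUBIC))
```

```text
t 49.45 grasp [604.1  89.3 154.8] sd [0. 0. 0.] tilt [-0.009  0.005] yaw 78.73 shift [-0.014 -0.029 -0.002] spin -0.009 w 44.9 F [-22.7  -8.9  47.5] q7 -0.7
foot [603.4  89.2  73.7] axis [0.011 0.013 1.   ] move [-0.012 -0.022 -0.003]
```

View pics/s10c.png

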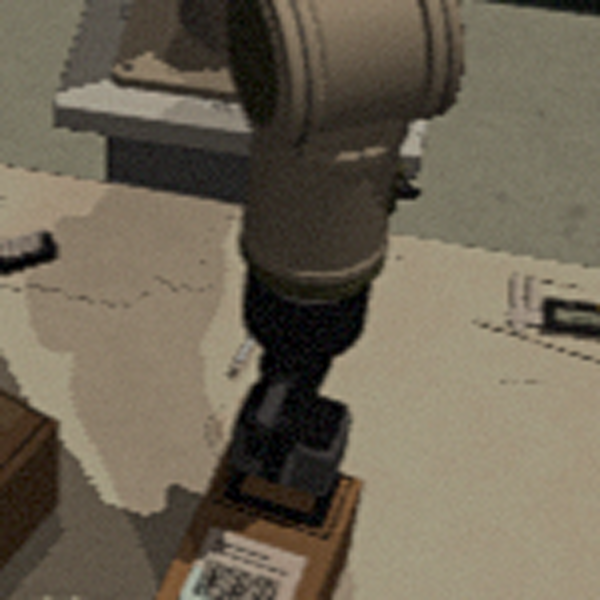

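>>> move_arm(deltas="0 0 -0.03 0; 0 0 -0.05 0; 0 0 -0.08 0; 0 0 -0.1 0; 0 0 -0.1 0; 0 0 -0.1 0; 0 0 -0.1 0; 0 0 0 0; 0 0 0 0")

```text
time: 50.25
ee_pos: [604.8, 89.5, 160.9]
eef_rot: [-2.424, -1.988, 0.002]
force: [-0.4, 0.1, -2.9]
gripper_width: 45.2
```

Run:
```python
from h import *
stamp((585,-123.8,125),-23); cartons('scene');cartons()
```

```text
t 50.4 grasp [605.   89.3 218.7] sd [0.1 0.  0.3] tilt [-0.006  0.004] yaw 78.72 shift [-2.129  0.221  0.118] spin 0.409 w 45.4 F [-0.2  0.1 -2.6] q7 -0.67
foot [604.5  89.1 137.6] axis [0.008 0.014 1.   ] move [-2.127  0.226  0.117]
scene M c [646.8  80.1] LxW 151.3 96.5 yaw -10.8 z 92.2 label [681.1  73.5] frame [603.5  88.3]
scene R c [ 631.2 -142.9] LxW 164.8 100.3 yaw -22.6 z 96.1 label [ 668.2 -158.3] frame [ 586.  -124.1]
top M c [695.7  28.8] LxW 50.4 23.8 yaw 25.5 z 88.9 label [727.3  43.9] frame [656.    9.9]
top R c [ 628.9 -143.4] LxW 161.3 97.8 yaw -23.3 z 93.4 label [ 665.6 -159.2] frame [ 583.9 -124. ]
```

>>> move_arm(deltas="-0.08 0.01 0 0; -0.17 0.018 0 0; -0.17 0.018 0 0; -0.17 0.018 0 0; -0.17 0.018 0 0; -0.17 0.018 0 0; -0.17 0.018 0 0; -0.17 0.018 0 0; -0.17 0.018 0 0; -0.17 0.018 0 0; -0.17 0.018 0 0; -0.17 0.018 0 0; -0.17 0.018 0 0; 0 0 0 0.1; 0 0 0 0.1; 0 0 0 0.1; 0 0 0 0.1; 0 0 0 0; 0 0 0 0")

```text
time: 52.08
ee_pos: [576.5, -147.1, 151.6]
eef_rot: [-2.617, -1.714, 0.022]
force: [-1.3, 0.7, -2.3]
gripper_width: 45.0
```

Run:
```python
from h import *
stamp((585,-123.8,110),-23)
```

```text
t 52.23 grasp [ 577.6 -147.2  209.6] sd [0.1 0.2 0.1] tilt [-0.019  0.004] yaw 66.45 shift [ 0.244 -0.022  0.186] spin -0.019 w 45.0 F [-0.2  0.  -2.1] q7 -0.46
foot [ 575.9 -147.4  128.5] axis [0.025 0.014 1.   ] move [ 0.253 -0.008  0.184]
```

>>> move_arm(deltas="0.08 0 0.04 -0.01; 0.08 0 0.06 0; 0.08 0 0.06 0; 0 0 0 0; 0 0 0 0; 0 0 0 0")

```text
time: 52.73
ee_pos: [586.9, -120.1, 133.2]
eef_rot: [-2.606, -1.728, 0.021]
force: [0.0, -0.1, -2.3]
gripper_width: 45.2
```

Run:
```python
from h import *
stamp((585,-123.8,94),-23)
c=cap('scene','s11')
W=cloud(c);P=W.reshape(-1,3);P=P[(abs(P[:,0]-585)<60)&(abs(P[:,1]+124)<55)]
for z in (110,118,126):
    Q=P[(P[:,2]>z)&(P[:,2]<=z+8)]
    if len(Q)>3:print(z,len(Q),np.round(np.median(Q,0)),np.round(Q.min(0)),np.round(Q.max(0)))
```

```text
t 52.88 grasp [ 588.  -120.8  191.4] sd [0.  0.4 0.2] tilt [-0.019  0.005] yaw 67.06 shift [-0.039 -0.013  0.164] spin 0.002 w 45.4 F [ 0.1 -0.1 -2.4] q7 -0.51
foot [ 586.3 -120.9  110.3] axis [0.025 0.013 1.   ] move [-0.031  0.003  0.163]
110 35 [ 599. -115.  115.] [ 576. -162.  110.] [619. -82. 118.]
118 85 [ 603. -120.  121.] [ 575. -161.  118.] [619. -83. 126.]
126 37 [597. -97. 130.] [ 582. -159.  126.] [618. -86. 134.]
```

>>> move_arm(deltas="-0.03 0 0.02 0; 0 0 0.04 0; 0 0 0.04 0; 0 0 0 0; 0 0 0 0")

```text
time: 53.35
ee_pos: [585.3, -125.8, 123.0]
eef_rot: [-2.611, -1.724, 0.021]
force: [-1.3, 0.3, -2.1]
gripper_width: 45.0
```

Run:
```python
from h import *
stamp((585,-123.8,94),-23)
```

```text
t 53.5 grasp [ 586.4 -125.9  181. ] sd [0.1 0.1 0.1] tilt [-0.018  0.003] yaw 66.88 shift [ 0.014 -0.02   0.06 ] spin -0.004 w 44.9 F [-0.5 -0.1 -1.9] q7 -0.5
foot [ 584.8 -126.2   99.9] axis [0.024 0.015 1.   ] move [ 0.023 -0.006  0.059]
```

>>> move_arm(deltas="0.015 0 0.03 0; 0 0 0.04 0; 0 0 0.04 0; 0 0 0.04 0; 0 0 0.04 0; 0 0 0.04 0; 0 0 0.04 0; 0 0 0.04 0; 0 0 0.04 0; 0 0 0.04 0")

```text
time: 54.33
ee_pos: [587.0, -124.6, 101.1]
eef_rot: [-2.621, -1.729, 0.024]
force: [-20.9, 1.1, 38.3]
gripper_width: 44.6
```

Run:
```python
from h import *
stamp((585,-123.8,78),-23)
```

```text
t 54.48 grasp [ 587.9 -124.3  159.1] sd [0.1 0.  0. ] tilt [-0.013 -0.007] yaw 66.84 shift [-0.007 -0.028  0.002] spin -0.005 w 45.5 F [-19.2  -0.4  37.4] q7 -0.53
foot [ 586.6 -125.3   78. ] axis [0.019 0.025 1.   ] move [ 0.008 -0.021  0.   ]
```

>>> move_arm(deltas="0 0 0.04 0; 0 0 0.04 0; 0 0 0.02 0; 0 0 -0.04 0; 0 0 -0.06 0; 0 0 -0.08 0; 0 0 -0.1 0; 0 0 -0.1 0; 0 0 -0.1 0; 0 0 -0.1 0; 0 0 0 0; 0 0 0 0")

```text
time: 55.48
ee_pos: [588.9, -123.0, 166.7]
eef_rot: [2.615, 1.728, -0.023]
force: [-0.3, 0.4, -2.7]
gripper_width: 44.8
```

Run:
```python
from h import *
ims=[]
for n,f,roi in(('top','t0',(348,165,395,230)),('scene','s0',(105,150,175,210))):
    c=cap(n);K=c['mtx'];M=c['pose'];im=cv2.imread(f'pics/{f}.png')
    def ray(u,v,z=8):
        d=M[:3,:3]@np.array([(u-K[0,2])/K[0,0],(v-K[1,2])/K[1,1],1]);return M[:3,3]+d*(z-M[2,3])/d[2]
    x0,y0,x1,y1=roi;crop=cv2.resize(im[y0:y1,x0:x1],None,fx=8,fy=8,interpolation=cv2.INTER_CUBIC)
    g=cv2.cvtColor(crop,cv2.COLOR_BGR2GRAY)
    b=cv2.adaptiveThreshold(g,255,cv2.ADAPTIVE_THRESH_MEAN_C,cv2.THRESH_BINARY_INV,41,6)
    cs,h=cv2.findContours(b,cv2.RETR_CCOMP,cv2.CHAIN_APPROX_NONE)
    for i,k in enumerate(cs):
        a=cv2.contourArea(k)
        if a>6000 :
            q=cv2.boxPoints(cv2.minAreaRect(k)); ap=cv2.approxPolyDP(k,0.04*cv2.arcLength(k,True),True)[:,0]
            pts=np.array([ray(x0+(u+.5)/8-.5,y0+(v+.5)/8-.5) for u,v in ap])[:,:2]
            print(n,i,int(a),'hole' if h[0,i,3]>=0 else 'out',len(ap),np.round(pts).tolist(),'mean',np.round(pts.mean(0),1))
    ims.append(cv2.resize(crop,(400,480)))
cv2.imwrite('pics/pad.png',np.hstack(ims))
st()
```

```text
top 4 35891 out 4 [[479.0, -381.0], [419.0, -379.0], [415.0, -462.0], [474.0, -466.0]] mean [ 446.7 -422.1]
top 5 28944 hole 4 [[475.0, -384.0], [472.0, -462.0], [418.0, -460.0], [422.0, -382.0]] mean [ 446.6 -421.9]
top 17 15119 out 5 [[542.0, -482.0], [548.0, -374.0], [398.0, -361.0], [398.0, -390.0], [531.0, -374.0]] mean [ 483.5 -396.3]
scene 64 17919 out 4 [[401.0, -364.0], [532.0, -376.0], [535.0, -500.0], [556.0, -374.0]] mean [ 505.9 -403.4]
scene 74 26792 out 4 [[467.0, -469.0], [481.0, -382.0], [419.0, -377.0], [413.0, -459.0]] mean [ 445.  -421.8]
scene 75 20061 hole 4 [[468.0, -464.0], [419.0, -460.0], [425.0, -381.0], [477.0, -387.0]] mean [ 447.1 -422.8]
t 55.58 p [ 588.8 -122.9  166.3] x [ 0.392  0.92  -0.016] y [ 0.92  -0.392 -0.002] z [-0.008 -0.014 -1.   ] F [-0.4 -0.4 -2.5] w 45.3 q [ 0.75  0.42 -0.82  1.53  0.32  1.34 -0.5 ]
```

>>> move_arm(deltas="0 0 0 -0.12; 0 0 0 -0.12; 0 0 0 -0.12; 0 0 0 -0.12; 0 0 0 -0.12; 0 0 0 -0.11; 0 0 0 0")

```text
time: 56.17
ee_pos: [586.4, -123.0, 161.5]
eef_rot: [-2.255, -2.185, 0.03]
force: [-0.6, -0.6, -2.6]
gripper_width: 45.0
```

Run:
```python
from h import *
stamp((446.6,-422,130),-2.7)
```

```text
t 56.32 grasp [ 587.3 -122.3  219.6] sd [0.1 0.  0.2] tilt [-0.015 -0.012] yaw 88.03 shift [-3.043 -1.302  0.143] spin 0.025 w 45.3 F [-0.4 -0.3 -2.3] q7 -0.16
foot [ 586.2 -123.8  138.5] axis [0.014 0.031 0.999] move [-3.027 -1.29   0.142]
```

>>> move_arm(deltas="-0.08 -0.035 0 0; -0.17 -0.073 0 0; -0.17 -0.073 0 0; -0.17 -0.073 0 0; -0.17 -0.073 0 0; -0.17 -0.073 0 0; -0.17 -0.073 0 0; -0.17 -0.073 0 0; -0.17 -0.073 0 0; -0.17 -0.073 0 0; -0.17 -0.073 0 0; -0.17 -0.073 0 0; -0.17 -0.073 0 0; -0.17 -0.073 0 0; -0.17 -0.073 0 0; -0.17 -0.073 0 0; -0.17 -0.073 0 0; -0.17 -0.073 0 0; 0 0 0 0; 0 0 0 0")

```text
time: 57.98
ee_pos: [427.7, -437.7, 167.8]
eef_rot: [2.295, 2.145, -0.038]
force: [0.6, 0.9, -1.3]
gripper_width: 45.3
```

Run:
```python
from h import *
stamp((446.6,-422,50),-2.7)
```

```text
t 58.13 grasp [ 428.9 -436.5  225.8] sd [0.5 0.6 0.1] tilt [-0.018 -0.017] yaw 86.2 shift [0.173 0.183 0.942] spin -0.039 w 45.2 F [-0.  -0.  -1.6] q7 0.43
foot [ 427.4 -438.4  144.7] axis [0.018 0.036 0.999] move [0.193 0.196 0.941]
```

>>> move_arm(deltas="0.09 0.09 0 -0.03; 0.09 0.09 0 0; 0 0 0.1 0; 0 0 0.1 0; 0 0 0.12 0; 0 0 0.12 0; 0 0 0.12 0; 0 0 0.12 0; 0 0 0.12 0; 0 0 0.1 0; 0 0 0 0; 0 0 0 0; 0 0 0 0")

```text
time: 59.22
ee_pos: [448.5, -414.5, 64.6]
eef_rot: [-2.265, -2.17, 0.036]
force: [1.0, 0.4, -2.9]
gripper_width: 45.4
```

Run:
```python
from h import *
stamp((446.6,-422,18),-2.7)
```

```text
t 59.37 grasp [ 449.9 -413.8  123. ] sd [0.2 0.1 0.3] tilt [-0.019 -0.013] yaw 87.57 shift [-0.079 -0.025  0.242] spin 0.009 w 44.9 F [ 0.3  0.2 -2.3] q7 0.35
foot [ 448.4 -415.5   41.9] axis [0.019 0.032 0.999] move [-0.063 -0.01   0.241]
```

>>> move_arm(deltas="-0.06 -0.01 0.05 0.01; 0 0 0.06 0; 0 0 0.06 0; 0 0 0.06 0; 0 0 0 0; 0 0 0 0; 0 0 0 0")

```text
time: 59.95
ee_pos: [447.6, -422.4, 41.1]
eef_rot: [-2.274, -2.166, 0.037]
force: [-0.6, 1.0, -1.2]
gripper_width: 45.3
```

Run:
```python
from h import *
stamp((446.6,-422,8),-2.7)
c=cap('scene','s12')
im=cv2.imread('pics/s12.png')[100:250,70:220]
cv2.imwrite('pics/s12c.png',cv2.resize(im,None,fx=4,fy=4,interpolation=cv2.INTER_CUBIC))
```

```text
t 60.1 grasp [ 448.8 -421.6   99.4] sd [0.1 0.1 0.2] tilt [-0.017 -0.016] yaw 87.23 shift [-0.003 -0.02   0.104] spin -0.002 w 45.5 F [ 0.4  0.6 -1.5] q7 0.34
foot [ 447.4 -423.4   18.3] axis [0.017 0.035 0.999] move [ 0.015 -0.007  0.103]
```

View pics/s12c.png

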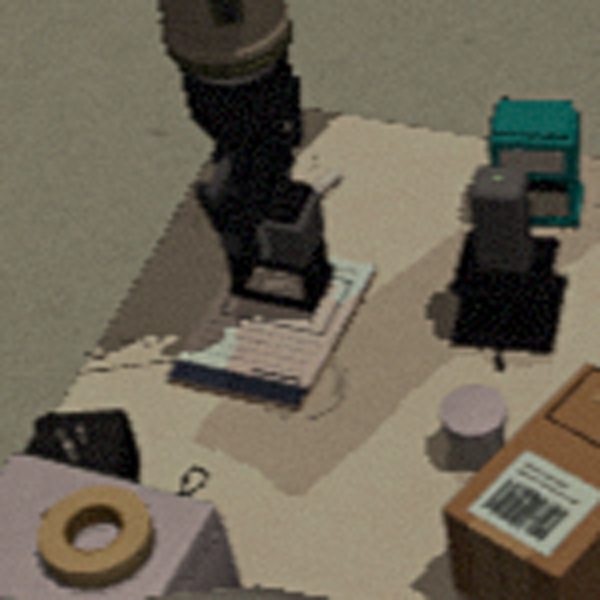

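>>> move_arm(deltas="0.01 0 0.04 0; 0 0 0.04 0; 0 0 0.03 0; 0 0 0 0")

```text
time: 60.48
ee_pos: [448.5, -422.6, 31.0]
eef_rot: [2.273, 2.165, -0.037]
force: [-1.9, 0.2, 4.8]
gripper_width: 45.1
```

Run:
```python
from h import *
stamp((446.6,-422,8),-2.7)
for n in('scene','top'):
    W=cloud(cap(n));P=W.reshape(-1,3);P=P[(abs(P[:,0]-447)<60)&(abs(P[:,1]+422)<60)]
    for lo,hi in((12,20),(22,32),(50,75),(75,104)):
        Q=P[(P[:,2]>lo)&(P[:,2]<=hi)]
        if len(Q)>3:print(n,lo,len(Q),np.round(np.percentile(Q,2,0)),np.round(np.percentile(Q,98,0)))
```

```text
t 60.63 grasp [ 449.4 -421.5   89.3] sd [0.  0.  0.2] tilt [-0.016 -0.018] yaw 87.22 shift [-0.006 -0.028  0.004] spin -0.003 w 45.3 F [-1.8  0.3  3.9] q7 0.33
foot [ 448.2 -423.6    8.3] axis [0.015 0.037 0.999] move [ 0.015 -0.017  0.003]
scene 12 185 [ 407. -473.   12.] [ 505. -370.   20.]
scene 22 35 [ 431. -455.   22.] [ 474. -389.   31.]
scene 50 77 [ 436. -454.   51.] [ 474. -387.   74.]
scene 75 170 [ 432. -449.   76.] [ 488. -386.  103.]
top 12 58 [ 389. -471.   12.] [ 468. -369.   20.]
top 22 9 [ 425. -393.   22.] [ 466. -391.   31.]
top 50 31 [ 424. -404.   50.] [ 471. -387.   75.]
top 75 118 [ 413. -418.   76.] [ 480. -386.  103.]
```

>>> move_arm(deltas="0 0 0.04 0; 0 0 0.04 0; 0 0 0.04 0; 0 0 0.04 0; 0 0 0.04 0; 0 0 0.04 0; 0 0 0.04 0; 0 0 0.04 0; 0 0 0.04 0; 0 0 0.04 0")

```text
time: 61.57
ee_pos: [447.6, -426.2, 14.0]
eef_rot: [2.271, 2.16, -0.059]
force: [-16.6, 11.5, 40.0]
gripper_width: 45.0
```

Run:
```python
from h import *
stamp((446.6,-422,-8),-2.7)
```

```text
t 61.72 grasp [ 448.9 -424.4   72. ] sd [0. 0. 0.] tilt [-0.023 -0.031] yaw 87.15 shift [ 0.023 -0.025 -0.01 ] spin -0.005 w 44.9 F [-16.1  10.7  40.4] q7 0.31
foot [ 447.1 -427.5   -9. ] axis [0.022 0.05  0.999] move [ 0.054 -0.008 -0.012]
```

>>> move_arm(deltas="0 0 -0.04 0; 0 0 -0.06 0; 0 0 -0.08 0; 0 0 -0.1 0; 0 0 -0.1 0; 0 0 -0.12 0; 0 0 -0.12 0; 0 0 -0.12 0; 0 0 -0.1 0; 0 0 0 0; 0 0 0 0")

```text
time: 62.63
ee_pos: [450.5, -422.8, 108.6]
eef_rot: [2.268, 2.16, -0.06]
force: [-0.1, -0.3, -1.6]
gripper_width: 45.3
```

Run:
```python
from h import *
stamp((632,-285,75),-2.7)
```

```text
t 62.78 grasp [ 451.7 -420.8  166.1] sd [0.2 0.1 0.4] tilt [-0.022 -0.032] yaw 87.22 shift [1.447 1.736 0.018] spin -0.003 w 45.3 F [ 0.2 -0.1 -2.1] q7 0.36
foot [ 450.  -424.    85.1] axis [0.021 0.051 0.998] move [1.479 1.751 0.017]
```

>>> move_arm(deltas="0.06 0.07 0 0; 0.125 0.15 0 0; 0.125 0.15 0 0; 0.125 0.15 0 0; 0.125 0.15 0 0; 0.125 0.15 0 0; 0.125 0.15 0 0; 0.125 0.15 0 0; 0.125 0.15 0 0; 0.125 0.15 0 0; 0.125 0.15 0 0; 0.1 0.12 0 0; 0 0 0 0; 0 0 0 0")

```text
time: 63.95
ee_pos: [633.7, -274.1, 86.0]
eef_rot: [-2.267, -2.16, 0.062]
force: [-1.0, -0.7, -2.0]
gripper_width: 45.3
```

Run:
```python
from h import *
stamp((632,-285,5),-2.7)
```

```text
t 64.1 grasp [ 635.4 -273.4  144.1] sd [0.3 0.8 0.3] tilt [-0.035 -0.02 ] yaw 87.22 shift [-0.105 -0.008  0.584] spin -0.003 w 45.1 F [-0.7 -0.2 -1.6] q7 0.0
foot [ 632.6 -275.6   63.1] axis [0.034 0.039 0.999] move [-0.082  0.019  0.583]
```

>>> move_arm(deltas="-0.08 0 0 0; 0 0 0.08 0; 0 0 0.08 0; 0 0 0.08 0; 0 0 0.08 0; 0 0 0.08 0; 0 0 0.08 0; 0 0 0.05 0; 0 0 0 0; 0 0 0 0")

```text
time: 64.93
ee_pos: [626.3, -290.9, 26.4]
eef_rot: [-2.276, -2.15, 0.068]
force: [0.2, 0.8, -1.6]
gripper_width: 44.8
```

Run:
```python
from h import *
stamp((632,-285,0),-2.7)
```

```text
t 65.08 grasp [ 628.7 -289.6   84.7] sd [0.2 0.1 0.3] tilt [-0.038 -0.023] yaw 86.76 shift [0.049 0.031 0.034] spin -0.019 w 45.2 F [ 0.4  0.4 -1.7] q7 -0.0
foot [ 625.6 -292.     3.7] axis [0.038 0.042 0.998] move [0.074 0.061 0.033]
```

>>> move_arm(deltas="0 0 0.03 0; 0 0 0.01 0; 0 0 0 0")

```text
time: 65.33
ee_pos: [627.6, -291.2, 24.3]
eef_rot: [-2.278, -2.152, 0.066]
force: [-0.5, 0.4, -2.3]
gripper_width: 45.2
```

>>> move_arm(deltas="0 0 0 0; 0 0 0 0; 0 0 0 0; 0 0 0 0; 0 0 0 0; 0 0 0 0; 0 0 0 0; 0 0 0 0", grip=0)

```text
time: 66.0
ee_pos: [629.0, -291.6, 26.4]
eef_rot: [-2.281, -2.154, 0.064]
force: [1.2, -0.7, 0.6]
gripper_width: 85.5
```

>>> move_arm(deltas="0 0 -0.06 0; 0 0 -0.1 0; 0 0 -0.1 0; 0 0 -0.1 0; 0 0 -0.15 0; 0 0 -0.15 0; 0 0 -0.2 0; 0 0 -0.2 0; 0 0 -0.2 0; 0 0 0 0; -0.2 -0.3 0 0; -0.2 -0.3 0 0; -0.2 -0.3 0 0; -0.2 -0.3 0 0; -0.2 -0.3 0 0; 0 0 0 0; 0 0 0 0; 0 0 0 0")

```text
time: 67.5
ee_pos: [474.3, -380.7, 180.9]
eef_rot: [2.274, 2.157, -0.057]
force: [-0.2, -0.5, -0.0]
gripper_width: 85.3
```

Run:
```python
from h import *
st();cartons()
c=cap('top','t13');W=cloud(c)
def b(n,W,u0,u1,v0,v1,zl,zh):
    P=W[v0:v1,u0:u1].reshape(-1,3);P=P[(P[:,2]>zl)&(P[:,2]<zh)];print(n,len(P),np.round(np.hstack(cv2.minAreaRect(P[:,:2].astype(np.float32))),1),np.round(np.percentile(P[:,2],[5,50,95]),1)) if len(P) else print(n,0)
b('stamp',W,300,350,125,165,85,125);b('cup',W,300,325,158,182,35,60);b('scanner',W,295,340,198,235,110,160)
V=cloud(cap('scene','s13'))
b('s stamp',V,145,187,190,245,85,125);b('s scanner',V,180,215,135,190,115,160);cartons('scene')
im=np.hstack([cv2.resize(cv2.imread('pics/s13.png')[90:250,70:280],None,fx=3.3,fy=3.3)])
cv2.imwrite('pics/fin.png',im)
```

```text
t 67.5 p [ 474.3 -380.7  180.9] x [ 0.053  0.998 -0.031] y [ 0.998 -0.053 -0.02 ] z [-0.022 -0.03  -0.999] F [-0.2 -0.5 -0. ] w 85.3 q [ 1.18  0.41 -0.78  1.5   0.33  1.37  0.32]
top M c [643.4  80. ] LxW 152.1 96.8 yaw -11.2 z 89.2 label [677.7  73.3] frame [600.2  88.6]
top R c [ 628.5 -143.4] LxW 161.1 97.8 yaw -23.1 z 93.4 label [ 665.3 -159.2] frame [ 583.5 -124.2]
stamp 435 [ 633.9 -258.1  139.1   56.5   69.9] [ 88.3  98.9 103.1]
cup 206 [ 555.5 -237.2   46.7   45.4   62.8] [41.4 44.8 48.4]
scanner 204 [ 420.2 -249.7   33.9   41.1    4.7] [118.8 140.7 144.4]
s stamp 458 [ 641.5 -252.9  141.    62.2   68.7] [ 87.5 100.3 105.6]
s scanner 201 [ 426.6 -249.1   34.7   39.4    6.5] [118.7 139.5 147.2]
scene M c [645.8  80.4] LxW 154.2 96.5 yaw -10.8 z 92.4 label [680.2  73.9] frame [602.6  88.6]
scene R c [ 630.9 -142.1] LxW 164.7 102.3 yaw -22.0 z 96.2 label [ 668.  -157.1] frame [ 585.5 -123.8]
```

View pics/fin.png

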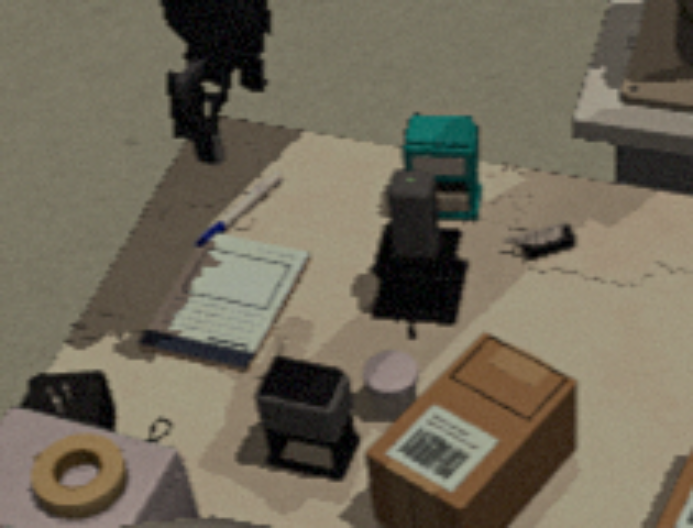

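```bash
python3 -c "
from bench import ctrl
print(ctrl.hand_in())"
```

```text
the job is handed in; nothing more can be done
None
```

I finished the whole sequence and handed the job in at about 67 s. The hand-in reported no verdict.

- **Cartons:** Only the middle and right cartons were present. My first pushes passed above both cartons, because the fingertips stood about 39 mm higher than the reported TCP. With that corrected, both tipped over label up, and neither was knocked aside.
- **Scanning:** I held the scanner over the middle label and then the right one for about 1.5 s each. My estimates put the aim point within a few mm of each label's middle, with the scanner tilted about 0.05 rad. It is back in its cradle and released.
- **Stamping:** I pressed the middle frame, the right frame and then the pad box to the stop, at roughly 37–48 N. The foot was within about 2–6 mm of each centre by my estimates. No ink print showed in the images, so full travel is inferred from height and force only.
- **Last checks:** The final images show the following:
  - Both cartons lie label up at the right heights (tops at 89 and 93 mm).
  - The scanner is seated, and the small cup is within about 1 mm of where it started.
  - The stamp stands upright off the pad, with its top at about 100 mm. Its position fit was spoiled by the carton beside it, so I judged that from the picture and the height.
  - The arm is clear of everything.
- **Disagreements:** The two cameras differed by 2–3 mm, and up to about 6 mm at the stamp and scanner.

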